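Cover the photometer's sample well and hold its filter knob at the third click

TASK

Take a dark reading on the bench photometer: set the loose orange cover onto the rim of the round sample well so that it sits fully down and level, and let go of it. Then turn the spring-return filter knob clockwise (seen from above) by feel, three clicks from its home mark to the third stop, never on to the fourth, and finish while still gripping the knob and holding it at the third stop, because it springs back as soon as it is let go. Leave the other things on the bench where they are.

Things in the scene. Friction and masses are not known exactly. Their poses are not given: they have to be found in the camera images.
- photometer: The instrument, fixed to the bench: white box 130 mm deep (x) by 260 mm wide (y) by 55 mm high. Origin: centre of its underside; its own -x is the front with the small display, +y its left, z up. Sample well on the left half of the top, filter knob on the right half, 143 mm apart. A tall white cabinet (0.54 m) stands behind it, front face at x = 0.667, y from -0.29 to 0.18: keep the arm clear.
- well_rim (a point): Centre of the sample well's mouth, at the height of its rim, 75 mm above the bench. The well is a black round collar that stands 20 mm proud of the housing top, outside diameter 76 mm, bore 66 mm, more than 15 mm deep. Site axes are the photometer's.
- cover: Loose cover, about 90 g, 41 mm high: black plug below (diameter 61 mm, 8 mm high, chamfered foot), orange flange (diameter 84 mm, 5 mm thick), black round grip on top (diameter 22 mm, 28 mm high). Origin: centre of the plug's underside, z up. Starts lying on its plug, left or right of the photometer. Seated: plug in the well, flange flat on the rim, origin 8 mm below well_rim.
- knob_axis (a point): Point on the vertical turning axis of the filter knob at a good height to grip, 79 mm above the bench (24 mm above the housing top). Site axes are the photometer's and do not turn with the knob.
- knob_pointer (a point): White pointer tip at the edge of the knob's skirt (diameter 58 mm), 29 mm from the axis, 63 mm above the bench; turns with the knob. An upright black grip bar, 48 mm long, 13 mm thick, stands on the skirt from 63 to 97 mm above the bench along the line axis to pointer: pinch it across that line. At home the pointer is towards the photometer's front (-x).
- filter_knob (a joint): Knob angle in rad: 0 at home (red mark), growing clockwise seen from above. Clicks every 24 deg, a white mark at each: stops at 0.419, 0.838, 1.257 (third), 1.676, 2.094; travel ends at 2.25. Detent ripple 0.05 N m on top of a return spring of 0.22 N m/rad (0.28 N m at the third stop): let go, it runs home, so turn it to the third stop in one grasp.
- tape: Bystander: white tape roll, 68 mm across, 46 mm high; origin at the centre of its underside. It stands on the other side of the photometer from the cover.
- timer: Bystander: small white timer, 60 by 62 by 16 mm, lying at the right rear; origin at the centre of its underside.
- beaker: Bystander: empty glass beaker, 56 mm across, 68 mm high, at the left rear; origin at the centre of its underside.
- vial: Bystander: blue vial, 24 mm across, 50 mm high, at the left; origin at the centre of its underside.
There are look-alikes about, which are no part of the job. What is shaped like the cover but green or turquoise is not meant.

How it is judged:
By the outcome, as a careful person would: the job done as asked, in the order asked, and still so for the second after the job is handed in, while the arm keeps its last pose, push and grip.
It also fails if it takes over 51 s, if anything falls off the work surface, if the arm or the gripper's body presses on something with over 40 N, if the wrist force passes 120 N, or if a joint passes its speed limit or range.

ROBOT

A 7-joint arm with a two-finger parallel gripper is mounted at the origin on the work surface; the furniture and walls round the work are solid. World frame = base frame: x ahead of the robot, y to its left, z up, the work surface at z = 0. Lengths are in m, angles in rad, forces in N, time in s.
With the tool pointing down it reaches from about 0.425 to 0.95 m from the base axis. Payload 4.7 kg.
Tool frame: the origin (TCP) lies midway between the tips of the shut fingers; the grasp point (between the pads) lies arm.grip_depth behind it (arm.grip_depth is the distance from the TCP to the grasp point, in m); y points along the fingers, z is the direction in which the jaws open and shut, and the axes are right-handed (so a half turn about y gives the same grasp; the last joint's range is limited). The gripper opens to 85 mm and grips with 20 to 120 N. Pads are 22 mm wide; open, the fingers measure 114 mm over their backs; the gripper's body (76 mm by 85 mm) begins 54 mm behind the grasp point. The pads swing forward as they close: fully open they stand 13 mm farther back than shut.
Start: joints at [1.16, 0.469, -0.049, 1.532, 0.024, 1.141, -0.082], TCP at [0.252, -0.626, 0.231] pointing down, gripper open.
Joint ranges: [-2.59, 2.59], [-0.33, 1.99], [-1.39, 1.29], [0.1, 2.45], [-1.04, 4.18], [0.21, 1.99], [-2.66, 2.66]. Speed limits (rad/s): [2.57, 2.57, 3.14, 3.14, 3.14, 3.14, 3.14].

INTERFACE

Orientations are given as a 3x3 rotation matrix whose columns are the frame's x, y, z axes.
In Python, from plant import get_obs, optics, arm, models gives the robot as it stands.
- The arm moves only by the shell command python3 -m inch 'ROWS' [FORCE]. ROWS is JSON, a list of rows, each a list of 3 entries, a list of its own where there are three numbers: the shift along the tool's x, y, z in units of 40 mm (1.0 is 40 mm), then the turn, a rotation vector about the tool's x, y, z in units of 6 degrees (1.0 is 6 degrees), then the opening in per cent of the stroke, from 0 (shut) to 100 (fully open). In form: [[[tx, ty, tz], [ax, ay, az], grip], ...]. A call has 1 to 10 rows; each row is the pose to reach, as a shift and turn from the pose commanded when the call began, along the tool's axes at that moment; what a row does not reach only later rows make up. A row lasts 1/10 s, in which the tool goes at most 50 mm and 8.59 degrees, less where a joint would pass 70% of its speed; a pose out of reach is approached as far as the arm can. A call with a gripper value outside its range is refused whole. The fingers move at their own pace and stop on an object; FORCE is the grip in N (left out, the last holds). Time passes only in rows, so rows that repeat a pose let the fingers close. It gives the time, the measured TCP pose, the force and the opening at its end, in the units of the state.
- get_obs(): the state, without advancing time (a new reading comes with each control period).
- optics.get_image(name): name is "scene" or "top" or "wrist"; returns (picture, depth): 420x560x3 uint8, red, green, blue; 420x560 float32, m along the optical axis (not along the pixel's ray), 0 where there is no reading.
- optics.camera_model(name): a dict with "fovy" (degrees; the focal length in pixels is half the picture's height over the tangent of half this angle, whatever the lens; pixels are square), "cx", "cy" (the principal point, pixels), "k1" (the pictures are not rectified: a ray, as slopes to the right and down, at radius r is drawn at 1 + k1 r^2 times it, then the intrinsics apply), "rvec" (rotation vector, rad) and "tvec" (3), from world to camera coordinates, as OpenCV has them. Camera axes: x right, y down, z forward; pixel columns grow to the right and rows downward; lengths in m; the calibration is good to about 2 mm. A picture is of the moment at which its call begins: read the wrist's pose just before it. camera_model takes no time and is no camera call; for the wrist camera it gives the pose at the moment of the call.
- arm.sign_off(): hands the job in, once; it reports no verdict.
Trained networks look in the newest picture that a camera, given by its name, has taken for a name from the list of things; names that differ only in an ending like _2 or _b are one class to them, and where a whole thing is asked for, a point or a joint stands for the part that bears it (a point fixed in the world has none). Each returns a list of dicts, best first, with "score" (0 to 1); they miss things now and then, are a little off and sometimes report something else, mostly with a low value. They report only what shows in the picture. A call takes as long as a camera call. They do not tell look-alikes from the thing itself.
- models.cut_out(camera, label): "pixels" (420x560 bool, what is visible of it) and "point" ([row, column] in pixels, amid what is visible of it).
The state is a dict: "clock": time; "joint_pos": joint angles; "joint_vel": joint speeds; "tau": joint torques, N m; "eef_pos": TCP position; "tool_rot": TCP orientation; "ft_force": force on the tool from outside, world axes, zero at the start; "torque": the same for the moment, N m; "gripper_width": finger opening in m.
Only numpy, scipy, OpenCV 4.12 (cv2) and the standard library are available. Lean on these libraries where they do the work, as an engineer would, in place of code of your own. Each camera call takes 0.05 s, during which the arm holds its last target. There are 200 camera calls.

## Working session

There is one attempt and no reset: what is moved stays moved. The work goes in short steps, Python scripts to look and compute and a shell command to move; the robot and the scene stay as the last step left them, time stands still between calls to the robot, and variables do not carry over. Pictures are saved under pics/ and viewed, about 8 in all and at most 12, crops included, and the job is handed in when it is done.

```bash
mkdir -p pics; ls
cat > h.py <<'E'
import numpy as np, cv2
from plant import get_obs, optics, arm, models
def cam(n):
    m=optics.camera_model(n); R=cv2.Rodrigues(np.array(m["rvec"],float))[0]; return m,R,np.array(m["tvec"],float).ravel()
def world(n,rc,depth,M=None):
    m,R,t=M or cam(n); f=210/np.tan(np.radians(m["fovy"])/2)
    rc=np.atleast_2d(rc); u=(rc[:,1]-m["cx"])/f; v=(rc[:,0]-m["cy"])/f
    d=np.stack([u,v],1); s=d.copy()
    for _ in range(20): s=d/(1+m["k1"]*(s**2).sum(1,keepdims=True))
    s1=np.c_[s,np.ones(len(s))]
    if depth is None: return s1
    return (s1*np.atleast_1d(depth)[:,None]-t)@R
def cloud(n,dep,mask,M=None):
    rc=np.argwhere(mask&(dep>0)); return rc,world(n,rc,dep[rc[:,0],rc[:,1]],M)
def atz(n,rc,z,M=None):
    M=M or cam(n); m,R,t=M; d=world(n,rc,None,M)@R; c=-R.T@t
    return c+d*((z-c[2])/d[:,2])[:,None]
def proj(n,P,M=None):
    m,R,t=M or cam(n); f=210/np.tan(np.radians(m["fovy"])/2)
    q=np.atleast_2d(P)@R.T+t; s=q[:,:2]/q[:,2:]; s=s*(1+m["k1"]*(s**2).sum(1,keepdims=True))
    return np.c_[s[:,1]*f+m["cy"],s[:,0]*f+m["cx"]]
def shot(n,name=None):
    M=cam(n); p,d=optics.get_image(n)
    if name: cv2.imwrite(f"pics/{name}.png",p[:,:,::-1])
    return p,d,M
def plan(p,R=None):
    "shift in units to bring TCP to p, turn to R"
    o=get_obs(); T=np.array(o["tool_rot"]); print("shift",np.round(T.T@(np.array(p)-o["eef_pos"])/.04,3))
    if R is not None: print("turn",np.round(np.degrees(cv2.Rodrigues(T.T@R)[0].ravel())/6,3))
E
python3 - <<'E'
from h import *
o=get_obs(); print(o["clock"],o["eef_pos"],np.round(o["tool_rot"],3),o["gripper_width"],arm.grip_depth,o["ft_force"])
a=shot("top"); 
for l in ["cover","photometer","well_rim","filter_knob","knob_pointer","tape","vial","beaker","timer"]:
    for r in models.cut_out("top",l)[:3]:
        rc,P=cloud("top",a[1],r["pixels"],a[2]); hsv=cv2.cvtColor(a[0],cv2.COLOR_RGB2HSV)[r["pixels"]]
        print(l,round(r["score"],2),np.round(r["point"]),len(rc),np.round(np.median(P,0),3) if len(P) else 0,np.round(P.min(0),3),np.round(P.max(0),3),np.median(hsv,0))
b=shot("scene")
cv2.imwrite("pics/a.png",cv2.resize(np.vstack([a[0],b[0]])[:,:,::-1],(400,600)))
cv2.imwrite("pics/top.png",a[0][:,:,::-1])
E
```

```text
pics
0.0 [ 0.25126177 -0.62584756  0.23026891] [[-0.928 -0.001  0.373]
 [-0.373  0.002 -0.928]
 [ 0.    -1.    -0.002]] 0.08543235581659563 0.0187 [ 0.02011055 -0.18434948  0.31949121]
cover 0.76 [208. 258.] 466 [0.59  0.079 0.013] [ 0.55   0.042 -0.001] [0.635 0.119 0.049] [ 68. 112. 184.]
cover 0.75 [226. 207.] 477 [0.526 0.247 0.013] [0.487 0.21  0.006] [0.568 0.291 0.045] [ 14. 148. 233.]
cover 0.73 [189. 397.] 333 [ 0.651 -0.397  0.014] [ 0.621 -0.43  -0.002] [ 0.686 -0.366  0.023] [ 95.  13. 182.]
photometer 0.66 [220. 330.] 3306 [ 0.534 -0.156  0.055] [ 0.444 -0.295 -0.004] [ 0.634 -0.018  0.103] [100.  12. 162.]
well_rim 0.71 [222. 327.] 3345 [ 0.533 -0.156  0.055] [ 0.443 -0.295 -0.004] [ 0.629 -0.018  0.103] [ 99.  12. 161.]
well_rim 0.51 [216. 351.] 275 [ 0.551 -0.226  0.064] [ 0.524 -0.261  0.05 ] [ 0.58  -0.202  0.103] [108.5  20.   71. ]
tape 0.79 [234. 411.] 329 [ 0.482 -0.41   0.044] [ 0.448 -0.45   0.005] [ 0.512 -0.382  0.053] [ 95.   7. 210.]
vial 0.41 [238. 158.] 87 [0.493 0.401 0.032] [ 0.481  0.392 -0.004] [0.512 0.432 0.056] [108.5 131.5 112.5]
beaker 0.79 [188. 153.] 334 [0.648 0.422 0.032] [ 0.618  0.389 -0.004] [0.685 0.464 0.073] [105.   8. 119.]
timer 0.66 [189. 400.] 336 [ 0.65  -0.398  0.014] [ 0.621 -0.433 -0.002] [ 0.685 -0.366  0.023] [ 95.  13. 182.]
```

View pics/top.png

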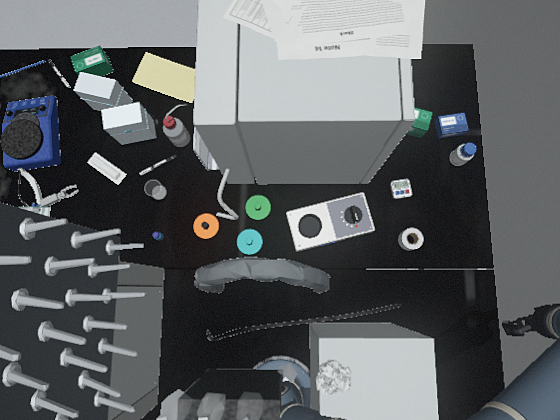

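The top view shows the orange cover at (226,207), with a green look-alike at (208,258) and a turquoise one at (241,249). The well is at about (226,310) and the knob at (216,351). Next I check the scene view and the obstacle heights.

Run:
```python
from h import *
a=shot("top"); b=shot("scene","scene")
rc,P=cloud("top",a[1],np.ones((420,560),bool),a[2])
for nm,(r0,r1,c0,c1) in dict(arc=(255,290,195,330),wire=(170,220,215,240),line=(300,345,205,400),spikes=(220,300,120,160)).items():
    s=(rc[:,0]>=r0)&(rc[:,0]<r1)&(rc[:,1]>=c0)&(rc[:,1]<c1)&(P[:,2]>.02); 
    if s.sum(): print(nm,s.sum(),np.round(np.percentile(P[s],[2,50,98],axis=0),3).tolist())
# housing top
s=(abs(P[:,2]-.055)<.008)&(P[:,0]>.42)&(P[:,0]<.65)&(P[:,1]>-.31)&(P[:,1]<0)
r=cv2.minAreaRect(P[s][:,:2].astype(np.float32)); print("house",r)
# orange
hsv=cv2.cvtColor(a[0],cv2.COLOR_RGB2HSV); m=(hsv[...,0]<22)&(hsv[...,1]>100)&(hsv[...,2]>120)
q,O=cloud("top",a[1],m,a[2]); k=(np.linalg.norm(O[:,:2]-[.526,.247],axis=1)<.06)
W=atz("top",q[k].astype(float),.013,a[2]); print("cover",cv2.minEnclosingCircle(W[:,:2].astype(np.float32)),W.mean(0))
# dark well/knob
for (r0,r1,c0,c1,z) in [(208,245,292,326,.075)]:
    mm=np.zeros(m.shape,bool); mm[r0:r1,c0:c1]=a[0][r0:r1,c0:c1].max(2)<70
    W=atz("top",np.argwhere(mm).astype(float),z,a[2]); print("well",cv2.minEnclosingCircle(W[:,:2].astype(np.float32)),W.mean(0))
```

```text
arc 3023 [[0.326, -0.102, 0.265], [0.353, 0.026, 0.606], [0.377, 0.172, 0.632]]
wire 477 [[0.546, 0.128, 0.024], [0.637, 0.163, 0.13], [0.671, 0.193, 0.2]]
line 2712 [[0.192, -0.313, 0.048], [0.218, -0.159, 0.375], [0.285, 0.164, 0.494]]
spikes 1556 [[0.297, 0.255, 0.047], [0.347, 0.382, 0.242], [0.489, 0.4, 0.634]]
house ((0.5372656583786011, -0.1566169410943985), (0.130552738904953, 0.2613848149776459), 14.511896133422852)
cover ((0.5286561250686646, 0.2479512244462967), 0.04290574789047241) [0.52847627 0.24778168 0.013     ]
well ((0.5179135203361511, -0.06398884952068329), 0.06340733170509338) [ 0.52143753 -0.08647358  0.075     ]
```

View pics/scene.png

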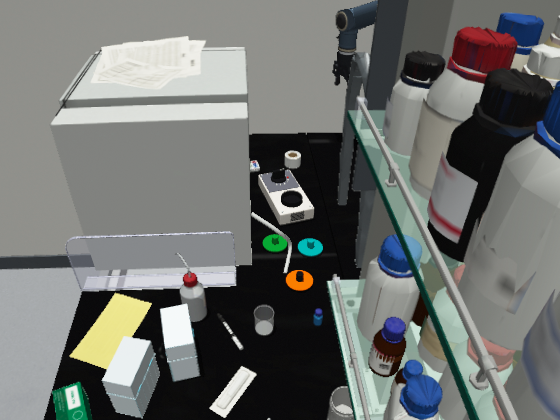

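The scene view shows a glass shelf with bottles at near right. A grey upright with a curved head stands at about (355,60-200), in front of the bench. I build a height map before moving.

Run:
```python
from h import *
for n in ["top","scene"]:
    a=shot(n); rc,P=cloud(n,a[1],np.ones((420,560),bool),a[2])
    xs=np.arange(-.1,.72,.04); ys=np.arange(.48,-.72,-.04)
    for st in (["max"] if n=="top" else ["max","min"]):
        print(n,st,"cols y:",[int(round(y*100)) for y in ys])
        for x in xs[::-1]:
            row=[]
            for y in ys:
                s=(P[:,0]>=x)&(P[:,0]<x+.04)&(P[:,1]<=y)&(P[:,1]>y-.04)&(P[:,2]>.01 if st=="min" else P[:,2]>-1)
                row.append(f"{int(round(getattr(np,st)(P[s,2])*100)):3d}" if s.sum()>2 else "  .")
            print(f"{x:5.2f}","".join(row))
p=shot("scene")[0]; cv2.imwrite("pics/crop.png",cv2.resize(p[0:300,230:450],None,fx=2,fy=2,interpolation=cv2.INTER_CUBIC)[:,:,::-1])
```

```text
top max cols y: [48, 44, 40, 36, 32, 28, 24, 20, 16, 12, 8, 4, 0, -4, -8, -12, -16, -20, -24, -28, -32, -36, -40, -44, -48, -52, -56, -60, -64, -68]
 0.70   2  1  1  1  1 22  1 53 53 54 55 55 55 55 55 55 55 55 55 55  1  1  1  1  1  1 10  8  1 34
 0.66   1  7  7  1  1  1  1 53 53 54 55 55 55 55 55 55 55 55 55 55  1  2  2  1  1  1  1  1  1 34
 0.62   7  7  7  1  1  1  1 20 21  2  2  1  1  1  1  1  1  6  6  1  1  2  2  1  1  1  1  1  0 33
 0.58   1  7  1  1  1  1  1 18  1  5  5  1  1  5  6  6  6  6  6  1  1  1  1  1  1  1  1  1  1 32
 0.54   1  1  1  1  2  2  2 15 12  4  3  2  6  8  8  6  6 10  7  6  1  1  1  1  1  1  1  1  1 31
 0.50   1  5  5  1  2  5  4  1  2  2  1  1  6  8  8  8  6 10  9  6  1  5  5  5  1  1  0  1  1 31
 0.46   1  6  5  1  1  2  2  1  2  5  2  1  6  8  8  8  6  6  6  1  1  5  5  5  1  1  1  0  1 30
 0.42   1  1  1 83  1  1  1  1  2  2  2  1  1  6  6  1  1  1  1  1  1  5  5  1  1  1  1  1  1 29
 0.38   1  1 37 83 84 86  1  1  .  . 62 61  0  1  1  1  1  1  1  0  1  1  1  1  1  1  1  1  1 28
 0.34   .  . 37 82 90 92  . 54 60 62 64 64 62 60 54 31  1  1  1  1  1  1  1  1
[... 4761 characters left out ...]
  1 55 53 51 41  .  1
 0.14   .  .  .  .  .  .  .  .  .  .  .  .  .  .  .  .  .  .  .  .  .  .  .  .  .  .  .  .  . 17
 0.10   .  .  .  .  .  .  .  .  .  .  .  .  .  .  .  .  .  .  .  .  .  .  .  .  .  .  .  .  . 16
 0.06   .  .  .  .  .  .  .  .  .  .  .  .  .  .  .  .  .  .  .  .  .  .  .  .  .  .  .  .  .  .
 0.02   .  .  .  .  .  .  .  .  .  .  .  .  .  .  .  .  .  .  .  .  .  .  .  .  .  .  .  .  .  .
-0.02   .  .  .  .  .  .  .  .  .  .  .  .  .  .  .  .  .  .  .  .  .  .  .  .  .  .  .  .  .  .
-0.06   .  .  .  .  .  .  .  .  .  .  .  .  .  .  .  .  .  .  .  .  .  .  .  .  .  .  .  .  .  .
-0.10   .  .  .  .  .  .  .  .  .  .  .  .  .  .  .  .  .  .  .  .  .  .  .  .  .  .  .  .  .  .
```

View pics/crop.png

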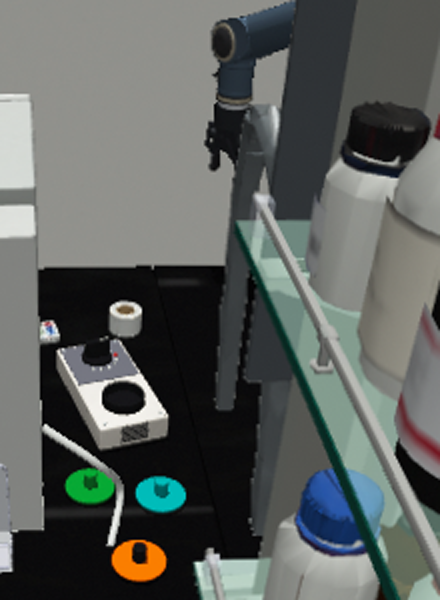

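The crop shows a grey inverted-U arch standing between robot and bench (x about 0.33, legs at y about -0.1 and 0.2, top 0.64), with the arm's links to its right. I gather kinematic data with a couple of safe moves on the free right side.

```bash
cat >> h.py <<'E'
def log():
    import json; o=get_obs(); open("log.txt","a").write(json.dumps([np.array(o[k]).tolist() for k in("joint_pos","eef_pos","tool_rot")])+"\n")
    print(o["clock"],np.round(o["joint_pos"],3),np.round(o["eef_pos"],3),np.round(o["ft_force"],1))
E
L(){ python3 -c "from h import *; log()"; }
L
python3 -m inch '[[[-3,-2.5,-1.5],[0,0,0],100],[[-3,-2.5,-1.5],[0,0,0],100],[[-3,-2.5,-1.5],[0,0,0],100],[[-3,-2.5,-1.5],[0,0,0],100],[[-3,-2.5,-1.5],[0,0,0],100]]' 30; L
python3 -m inch '[[[-3.5,-2,-2],[0,2,0],100],[[-3.5,-2,-2],[0,2,0],100],[[-3.5,-2,-2],[0,2,0],100],[[-3.5,-2,-2],[0,2,0],100],[[-3.5,-2,-2],[0,2,0],100]]'; L
python3 - <<'E'
from h import *
for n in ["top","scene"]:
    a=shot(n); rc,P=cloud(n,a[1],np.ones((420,560),bool),a[2])
    s=(P[:,0]>.27)&(P[:,0]<.40)&(P[:,1]>-.16)&(P[:,1]<.26)&(P[:,2]>.03); P=P[s]
    for z in np.arange(.0,.65,.08):
        k=P[(P[:,2]>=z)&(P[:,2]<z+.08)]
        for side in (0,1):
            j=k[(k[:,1]>.05)==side]
            if len(j)>5: print(n,f"{z:.2f}",["R","L"][side],len(j),"x",np.round(np.percentile(j[:,0],[3,97]),3),"y",np.round(np.percentile(j[:,1],[3,97]),3))
E
```

```text
0.8 [ 1.16   0.469 -0.049  1.532  0.024  1.141 -0.082] [ 0.252 -0.626  0.231] [ 0.1 -0.2  0.4]
clock: 1.3
eef_pos: [0.3434, -0.5247, 0.3337]
tool_rot: [[-0.926, 0.003, 0.377], [-0.377, -0.003, -0.926], [-0.002, -1.0, 0.004]]
ft_force: [-0.2, -1.3, -0.3]
gripper_width: 0.0855
1.3 [ 0.993  0.323 -0.092  1.515  0.029  1.3   -0.286] [ 0.343 -0.525  0.334] [-0.2 -1.3 -0.3]
clock: 1.8
eef_pos: [0.4433, -0.3974, 0.4121]
tool_rot: [[-0.984, 0.003, 0.177], [-0.177, -0.0, -0.984], [-0.002, -1.0, 0.001]]
ft_force: [-1.1, 0.3, -1.4]
gripper_width: 0.0854
1.8 [ 0.765  0.243 -0.133  1.453  0.031  1.446 -0.762] [ 0.443 -0.397  0.412] [-1.1  0.3 -1.4]
top 0.00 R 7 x [0.312 0.323] y [-0.118 -0.101]
top 0.00 L 18 x [0.314 0.338] y [0.179 0.194]
top 0.08 R 8 x [0.315 0.323] y [-0.112 -0.1  ]
top 0.08 L 37 x [0.314 0.337] y [0.177 0.199]
top 0.16 L 24 x [0.317 0.334] y [0.172 0.197]
top 0.24 R 11 x [0.317 0.345] y [-0.128 -0.098]
top 0.24 L 24 x [0.318 0.332] y [0.167 0.184]
top 0.32 R 24 x [0.319 0.354] y [-0.118 -0.104]
top 0.32 L 19 x [0.321 0.329] y [0.158 0.179]
top 0.40 R 68 x [0.322 0.358] y [-0.
[... 249 characters left out ...]
7]
top 0.64 L 50 x [0.307 0.365] y [0.248 0.26 ]
scene 0.00 R 108 x [0.315 0.346] y [-0.123 -0.099]
scene 0.00 L 95 x [0.327 0.348] y [0.202 0.218]
scene 0.08 R 191 x [0.313 0.351] y [-0.119 -0.097]
scene 0.08 L 210 x [0.328 0.353] y [0.196 0.217]
scene 0.16 R 230 x [0.316 0.355] y [-0.118 -0.094]
scene 0.16 L 261 x [0.326 0.356] y [0.192 0.212]
scene 0.24 R 236 x [0.318 0.355] y [-0.119 -0.09 ]
scene 0.24 L 272 x [0.327 0.357] y [0.184 0.21 ]
scene 0.32 R 141 x [0.332 0.364] y [-0.103 -0.085]
scene 0.40 R 215 x [0.334 0.367] y [-0.095 -0.062]
scene 0.48 R 285 x [0.334 0.37 ] y [-0.075 -0.04 ]
scene 0.56 R 150 x [0.349 0.38 ] y [-0.043  0.048]
scene 0.56 L 190 x [0.365 0.378] y [0.054 0.118]
```

```bash
cat > fk.py <<'E'
import numpy as np, json, itertools
from scipy.spatial.transform import Rotation as Ro
from scipy.optimize import least_squares
S=[list(map(np.array,json.loads(l))) for l in open("log.txt")]
def rots(q,s):
    R=[np.eye(3)]
    for i,a in enumerate("zyzyzyz"): R.append(R[-1]@Ro.from_euler(a,s[i]*q[i]).as_matrix())
    return R
def pts(q,s,p):
    z0,L1,a,L2,b,Lt,c=p; R=rots(q,s); ez=np.array([0,0,1]);ex=np.array([1,0,0])
    sh=z0*ez; el=sh+R[3]@(L1*ez+a*ex); w=el+R[5]@(L2*ez+b*ex-0*ex); w2=w+R[6]@(c*ex); t=w2+R[7]@(Lt*ez)
    return sh,el,w,w2,t
def fit(S,v=False):
    best=None
    for s in itertools.product([1,-1],repeat=4):
        s=(s[0],1,s[1],1,s[2],1,s[3])
        Q=[rots(q,s)[-1].T@T for q,_,T in S]; e=max(np.abs(Q[0]-x).max() for x in Q)
        if best is None or e<best[0]: best=(e,s,Q[0])
    s=best[1]
    f=lambda p: np.concatenate([pts(q,s,p)[-1]-P for q,P,_ in S]+[.003*(p-np.array([.3,.4,0,.4,0,.3,0]))])
    r=least_squares(f,[.3,.4,0,.4,0,.3,0]); return best,s,r
if __name__=="__main__":
    b,s,r=fit(S); print("orient err",b[0],s,np.round(b[2],2)); print(np.round(r.x,3),np.round(r.fun[:3*len(S)],4))
    for q,_,_ in S: print(np.round(pts(q,s,r.x),3).tolist())
E
python3 fk.py
python3 - <<'E'
from h import *
a=shot("scene"); cv2.imwrite("pics/sc2.png",a[0][:,:,::-1])
for n in ["top","scene"]:
    a=shot(n); rc,P=cloud(n,a[1],np.ones((420,560),bool),a[2])
    o=get_obs(); th=np.arctan2(o["eef_pos"][1],o["eef_pos"][0]); r=P[:,:2]@[np.cos(th),np.sin(th)]; t=P[:,:2]@[-np.sin(th),np.cos(th)]
    for r0 in np.arange(-.1,.7,.05):
        k=(r>=r0)&(r<r0+.05)&(abs(t)<.1)&(P[:,2]>.42 if n=="top" else P[:,2]>.2)
        if k.sum()>3: print(n,f"{r0:.2f}",k.sum(),"z",np.round(np.percentile(P[k,2],[2,98]),2),"t",np.round(np.percentile(t[k],[2,98]),2))
E
```

```text
orient err 4.440892098500626e-16 (-1, 1, -1, 1, -1, 1, -1) [[-0. -0. -1.]
 [-1. -0.  0.]
 [-0.  1. -0.]]
[ 2.769  1.914 -0.15   0.497  0.991  3.207  0.089] [ 0.0117 -0.0027 -0.0022 -0.0072  0.0152  0.0031  0.0089 -0.0025 -0.001 ]
[[0.0, 0.0, 2.769], [0.285, -0.673, 4.544], [0.303, -0.708, 3.436], [0.263, -0.629, 3.436], [0.263, -0.629, 0.229]]
[[0.0, 0.0, 2.769], [0.243, -0.398, 4.631], [0.38, -0.569, 3.544], [0.325, -0.5, 3.544], [0.336, -0.509, 0.337]]
[[0.0, 0.0, 2.769], [0.214, -0.233, 4.663], [0.516, -0.452, 3.618], [0.444, -0.4, 3.618], [0.452, -0.4, 0.411]]
top -0.05 6 z [0.43 0.46] t [0.1 0.1]
top 0.00 260 z [0.42 0.5 ] t [0.07 0.1 ]
top 0.05 119 z [0.42 0.5 ] t [-0.    0.03]
top 0.10 45 z [0.43 0.5 ] t [-0.    0.02]
top 0.15 688 z [0.43 0.46] t [-0.02  0.04]
top 0.20 1031 z [0.43 0.8 ] t [-0.02  0.03]
top 0.25 2482 z [0.49 0.8 ] t [-0.06  0.08]
top 0.30 2583 z [0.48 0.79] t [-0.05  0.06]
top 0.35 2393 z [0.44 0.79] t [-0.05  0.02]
top 0.40 2165 z [0.74 0.78] t [-0.05  0.03]
top 0.45 2019 z [0.73 0.77] t [-0.04  0.03]
top 0.50 2441 z [0.48 0.77] t [-0.04  0.05]
top 0.55 3280 z [0.49 0.76] t [-0.03  0.05]
top 0.60 665 z [0.58 0.76] t [-0.01  0.05]
scene 0.50 123 z [0.43 0.53] t [0.03 0.06]
scene 0.55 887 z [0.44 0.67] t [-0.01  0.04]
scene 0.60 275 z [0.43 0.66] t [-0.04  0.04]
scene 0.65 10 z [0.47 0.51] t [-0.04 -0.03]
```

```bash
L(){ python3 -c "from h import *; log()"; }
python3 -m inch '[[[-1,-1,0],[1.5,0,1],100],[[-1,-2,0],[2,0,2],100],[[-1,-2,0],[2,0,2],100]]'>/dev/null; L
python3 -m inch '[[[0,-1,0],[-1.4,0,-1.4],100],[[0,-2,0],[-2.8,0,-2.8],100],[[0,-2,0],[-4,0,-4],100],[[0,-2,0],[-4,0,-4],100]]'>/dev/null; L
python3 -m inch '[[[0,0,-1],[1,3,1],100],[[0,0,-2],[2,3,2],100],[[0,0,-2],[2,3,2],100],[[0,0,-2],[2,3,2],100]]'>/dev/null; L
cat > fk2.py <<'E'
from fk import *
s=(-1,1,-1,1,-1,1,-1)
def pts2(q,p):
    z0,L1,a,ay,L2,b,by,Lt,c,cy=p; R=rots(q,s); v=lambda *x:np.array(x)
    sh=v(0,0,z0); el=sh+R[3]@v(a,ay,L1); w=el+R[5]@v(b,by,L2); t=w+R[7]@v(0,0,Lt)+R[6]@v(c,cy,0)
    return sh,el,w,t
p0=np.array([.3,.42,0,0,.4,0,0,.3,0,0])
def fit2():
    f=lambda p: np.concatenate([pts2(q,p)[-1]-P for q,P,_ in S]+[.002*(p-p0)])
    return least_squares(f,p0)
if __name__=="__main__":
    r=fit2(); print(np.round(r.x,3)); print(np.round(r.fun[:3*len(S)],4).reshape(-1,3).tolist())
    for q,_,_ in S: print(np.round(pts2(q,r.x),3).tolist())
E
python3 fk2.py
```

```text
2.35 [ 0.75   0.113 -0.148  1.455  0.021  1.265 -0.798] [ 0.479 -0.394  0.499] [-0.5 -0.2  1. ]
2.75 [ 0.573  0.349  0.079  1.012 -0.025  1.95  -0.753] [ 0.46  -0.38   0.555] [ 0.4 -1.1 -2.1]
3.15 [ 0.418  0.059  0.068  1.345  0.058  1.618 -1.218] [ 0.442 -0.3    0.565] [-1.1  0.4 -0. ]
[ 0.236  0.558  0.009 -0.066  0.46   0.006  0.012  0.299  0.003  0.012]
[[-0.0006, 0.0013, 0.0006], [0.0002, -0.0003, 0.0003], [0.0016, -0.0014, -0.0001], [0.0008, -0.0008, -0.0005], [0.0003, -0.0001, 0.0001], [-0.0019, 0.0011, -0.0004]]
[[0.0, 0.0, 0.236], [0.045, -0.267, 0.728], [0.242, -0.633, 0.531], [0.251, -0.625, 0.232]]
[[0.0, 0.0, 0.236], [0.05, -0.196, 0.76], [0.335, -0.534, 0.633], [0.344, -0.525, 0.334]]
[[0.0, 0.0, 0.236], [0.065, -0.151, 0.773], [0.44, -0.41, 0.711], [0.445, -0.399, 0.412]]
[[0.0, 0.0, 0.236], [0.016, -0.102, 0.788], [0.401, -0.353, 0.784], [0.48, -0.395, 0.498]]
[[0.0, 0.0, 0.236], [0.127, -0.161, 0.759], [0.496, -0.421, 0.85], [0.46, -0.38, 0.555]]
[[0.0, 0.0, 0.236], [0.007, -0.076, 0.793], [0.415, -0.278, 0.862], [0.44, -0.299, 0.565]]
```

```bash
cat > clr.py <<'E'
from fk2 import *
from scipy.spatial import cKDTree
P2=fit2().x
s7=(-1,1,-1,1,-1,1,-1)
B=np.array([[0,0,-1],[-1,0,0],[0,1,0.]])  # R7->tool
lo=np.array([-2.59,-.33,-1.39,.1,-1.04,.21,-2.66])+.05; hi=np.array([2.59,1.99,1.29,2.45,4.18,1.99,2.66])-.05
def toolR(phi,psi,yaw0=0):
    "approach y axis; wrist displaced toward azimuth psi by tilt phi; jaw axis horizontal perp to psi"
    y=-np.array([np.sin(phi)*np.cos(psi),np.sin(phi)*np.sin(psi),np.cos(phi)]); z=np.array([-np.sin(psi),np.cos(psi),0]); return np.stack([np.cross(y,z),y,z],1)
def ik(p,R,q0,q3=None):
    def f(q):
        e=[(pts2(q,P2)[-1]-p)*5, Ro.from_matrix((rots(q,s7)[-1]@B).T@R).as_rotvec()]
        e.append([.02*(q[2]-q0[2])] if q3 is None else [3*(q[2]-q3)]); return np.concatenate(e)
    r=least_squares(f,np.clip(q0,lo+1e-3,hi-1e-3),bounds=(lo,hi)); return r.x, np.abs(r.fun[:6]).max()
def segd(T,a,b):
    d=b-a; t=np.clip((T-a)@d/(d@d),0,1); return np.linalg.norm(T-a-t[:,None]*d,axis=1)
def clear(q,C):
    sh,el,w,t=pts2(q,P2); R=rots(q,s7); sh2=sh+R[3]@np.array([0,P2[3],0]); up=R[7]@[0,0,1.]
    t2=t-.12*(t-w)/np.linalg.norm(t-w)
    return [segd(C,sh2,el).min()-.07 if 1 else 0, segd(C,el,w).min()-.06, segd(C,w,t2).min()-.06]
E
python3 - <<'E'
from h import *; from clr import *
q=np.array(get_obs()["joint_pos"]); sh,el,w,t=pts2(q,P2); C=[]
for n in ["top","scene"]:
    a=shot(n); rc,P=cloud(n,a[1],np.ones((420,560),bool),a[2]); k=(P[:,0]>.26)&(P[:,0]<1)&(abs(P[:,1])<.7)&(P[:,2]>.03)&(P[:,2]<1.3); C.append(P[k])
C=np.vstack(C); k=np.min([segd(C,el,w),segd(C,w,t),segd(C,np.array([0,0,.236]),el)],0)>.13; C=C[k]
arch=np.array([[.33,.045+s*y,z] for s in(1,-1) for y,z in[(.16,.0),(.158,.1),(.15,.2),(.145,.3),(.137,.38),(.125,.44),(.11,.5),(.09,.55),(.06,.59),(.03,.62),(0,.63)]])
arch[:,0]=.33+.04*arch[:,2]/.63; A=np.vstack([arch[i]+(arch[i+1]-arch[i])*u for i in list(range(10))+list(range(11,21)) for u in np.linspace(0,1,10)])
C=np.vstack([C,A]); C=C[np.unique((C/.01).round().astype(int),axis=0,return_index=True)[1]]; np.save("C.npy",C); print(len(C), np.round(clear(q,C),3))
for nm,p in dict(cover=[.528,.248,.02],well=[.52,-.087,.09],knob=[.56,-.225,.07]).items():
  Ch=C[(np.linalg.norm(C[:,:2]-p[:2],axis=1)>.06)&~((C[:,2]<.12)&(abs(C[:,0]-.54)<.12)&(abs(C[:,1]+.15)<.16))]
  res=[]
  for phi in [0,15,25]:
    for psi in (np.radians(range(-180,180,45)) if phi else [0,np.pi/2]):
      for q3 in (-.6,-.3,0,.3,.6):
        best=None
        R0=toolR(np.radians(phi),psi)
        for fl in (1,-1):
          R=R0*np.array([fl,1,fl]); x,e=ik(np.array(p),R,np.array([.3 if p[1]<0 else -.5,.3,q3,1.5,0,1.3,0]),q3)
          if e<.01: res.append((min(clear(x,Ch)),np.round(clear(x,Ch),3).tolist(),phi,int(np.degrees(psi).round()),fl,q3,np.round(x,2).tolist()))
  res.sort(key=lambda r:-r[0]); print(nm)
  for r in res[:9]: print(r[1:])
  for r in [r for r in res if r[2]==0][:3]: print("vert",r[1:])
E
```

```text
15670 [0.204 0.234 0.2  ]
cover
([-0.008, -0.008, 0.046], 15, 90, 1, 0, [-0.63, 0.65, -0.0, 1.82, 0.28, 0.85, 2.31])
([-0.008, -0.008, 0.046], 15, 90, -1, 0, [-0.63, 0.65, -0.0, 1.82, 0.28, 0.85, -0.83])
([-0.009, 0.008, 0.041], 25, 45, 1, -0.6, [-0.18, 0.83, -0.6, 1.6, 0.47, 1.32, 1.41])
([-0.009, 0.008, 0.041], 25, 45, -1, -0.6, [-0.18, 0.83, -0.6, 1.6, 0.47, 1.32, -1.73])
([-0.01, -0.008, 0.0], 15, 0, -1, 0.3, [-0.66, 0.72, 0.3, 1.76, -0.37, 0.96, -1.72])
([-0.01, -0.008, 0.0], 15, 0, 1, 0.3, [-0.66, 0.72, 0.3, 1.76, -0.37, 0.96, 1.42])
([0.019, -0.017, 0.049], 15, 135, -1, 0, [-0.66, 0.58, 0.0, 1.95, 0.46, 0.62, -0.25])
([0.029, -0.02, 0.017], 0, 90, -1, 0.3, [-0.73, 0.62, 0.3, 1.93, -0.3, 0.63, -0.24])
([0.029, -0.02, 0.017], 0, 0, 1, 0.3, [-0.73, 0.62, 0.3, 1.93, -0.3, 0.63, 1.33])
vert ([0.029, -0.02, 0.017], 0, 90, -1, 0.3, [-0.73, 0.62, 0.3, 1.93, -0.3, 0.63, -0.24])
vert ([0.029, -0.02, 0.017], 0, 0, 1, 0.3, [-0.73, 0.62, 0.3, 1.93, -0.3, 0.63, 1.33])
vert ([0.029, -0.02, 0.017], 0, 0, -1, 0.3, [-0.73, 0.62, 0.3, 1.93, -0.3, 0.63, -1.81])
well
([0.069, 0.047, 0.089], 25, -9
[... 1348 characters left out ...]
0.41])
([0.062, 0.054, 0.048], 15, -90, 1, -0.3, [0.65, 0.61, -0.3, 1.78, -0.09, 0.88, 0.45])
([0.083, 0.052, 0.047], 15, -90, 1, -0.6, [0.85, 0.65, -0.6, 1.76, 0.13, 0.91, 0.25])
([0.055, 0.046, 0.046], 0, 0, -1, -0.3, [0.53, 0.55, -0.3, 1.84, 0.22, 0.79, -1.45])
([0.055, 0.046, 0.046], 0, 0, 1, -0.3, [0.53, 0.55, -0.3, 1.84, 0.22, 0.79, 1.69])
([0.055, 0.046, 0.046], 0, 90, -1, -0.3, [0.53, 0.55, -0.3, 1.84, 0.22, 0.79, 0.12])
vert ([0.055, 0.046, 0.046], 0, 0, -1, -0.3, [0.53, 0.55, -0.3, 1.84, 0.22, 0.79, -1.45])
vert ([0.055, 0.046, 0.046], 0, 0, 1, -0.3, [0.53, 0.55, -0.3, 1.84, 0.22, 0.79, 1.69])
vert ([0.055, 0.046, 0.046], 0, 90, -1, -0.3, [0.53, 0.55, -0.3, 1.84, 0.22, 0.79, 0.12])
```

Run:
```python
from clr import *
C=np.load("C.npy")
for x in ([-0.63, 0.65, -0.0, 1.82, 0.28, 0.85, 2.31],[-0.73, 0.62, 0.3, 1.93, -0.3, 0.63, -0.24],[-0.18, 0.83, -0.6, 1.6, 0.47, 1.32, 1.41]):
    x=np.array(x); sh,el,w,t=pts2(x,P2); R=rots(x,s7); s2=sh+R[3]@np.array([0,P2[3],0]); print(np.round([s2,el,w,t],2).tolist())
    for nm,a,b in(("up",s2,el),("fore",el,w)):
        for side in("A","S"):
            k=C[(C[:,1]<.235)] if side=="A" else C[C[:,1]>=.235]
            d=segd(k,a,b); i=np.argsort(d)[0]; print(nm,side,np.round(d[i],3),np.round(k[i],2))
# shelf region outline
k=C[(C[:,1]>.22)&(C[:,2]>.2)&(C[:,0]<.5)]
for z in np.arange(.2,1.0,.1):
    j=k[(k[:,2]>=z)&(k[:,2]<z+.1)]
    if len(j): print(f"{z:.1f}",len(j),np.round(j.min(0),2),np.round(j.max(0),2), "ymin for x<.35", np.round(j[j[:,0]<.35][:,1].min(),2) if (j[:,0]<.35).any() else None)
# dls check: simulate pinv path between logged samples
def fkT(q): return pts2(q,P2)[-1], rots(q,s7)[-1]@B
def jac(q):
    p,R=fkT(q); J=np.zeros((6,7))
    for i in range(7):
        d=q.copy(); d[i]+=1e-5; p2,R2=fkT(d); J[:3,i]=(p2-p)/1e-5; J[3:,i]=Ro.from_matrix(R2@R.T).as_rotvec()/1e-5
    return J
for a,b in zip(S[:-1],S[1:]):
    q=a[0].copy(); n=40
    p0,R0=fkT(q); rv=Ro.from_matrix(b[2]@R0.T).as_rotvec()
    for i in range(1,n+1):
        p,R=fkT(q); g=p0+(b[1]-p0)*i/n; G=Ro.from_rotvec(rv*i/n).as_matrix()@R0
        q=q+np.linalg.pinv(jac(q))@np.r_[g-p,Ro.from_matrix(G@R.T).as_rotvec()]
    print("pinv",np.round(q,3),"act",np.round(b[0],3))
```

```text
[[0.04, -0.05, 0.24], [0.32, 0.15, 0.67], [0.54, 0.32, 0.31], [0.53, 0.25, 0.02]]
up A 0.063 [0.33 0.1  0.59]
up S 0.111 [0.31 0.25 0.71]
fore A 0.054 [0.36 0.15 0.56]
fore S 0.054 [0.4  0.25 0.58]
[[0.03, -0.06, 0.25], [0.28, 0.16, 0.7], [0.54, 0.24, 0.32], [0.53, 0.25, 0.02]]
up A 0.103 [0.33 0.1  0.59]
up S 0.1 [0.31 0.25 0.71]
fore A 0.041 [0.35 0.16 0.54]
fore S 0.072 [0.4  0.25 0.58]
[[0.03, -0.05, 0.21], [0.44, 0.03, 0.58], [0.63, 0.33, 0.29], [0.53, 0.25, 0.02]]
up A 0.062 [ 0.37 -0.01  0.58]
up S 0.225 [0.4  0.25 0.58]
fore A 0.069 [0.38 0.03 0.61]
fore S 0.145 [0.72 0.25 0.22]
0.2 188 [0.26 0.38 0.2 ] [0.39 0.45 0.3 ] ymin for x<.35 0.38
0.3 280 [0.26 0.37 0.3 ] [0.5 0.7 0.4] ymin for x<.35 0.37
0.4 365 [0.26 0.34 0.4 ] [0.49 0.7  0.5 ] ymin for x<.35 0.34
0.5 485 [0.26 0.25 0.5 ] [0.49 0.7  0.6 ] ymin for x<.35 0.25
0.6 407 [0.26 0.25 0.6 ] [0.44 0.38 0.7 ] ymin for x<.35 0.25
0.7 490 [0.26 0.25 0.7 ] [0.5 0.7 0.8] ymin for x<.35 0.25
0.8 547 [0.26 0.25 0.8 ] [0.5 0.7 0.9] ymin for x<.35 0.25
0.9 96 [0.26 0.25 0.9 ] [0.37 0.69 0.92] ymin for x<.35 0.25
pinv [ 0.99   0.323 -0.088  1.517  0.028  1.299 -0.285] act [ 0.993  0.323 -0.092  1.515  0.029  1.3   -0.286]
pinv [ 0.768  0.239 -0.137  1.457  0.031  1.445 -0.762] act [ 0.765  0.243 -0.133  1.453  0.031  1.446 -0.762]
pinv [ 0.75   0.111 -0.147  1.456  0.021  1.266 -0.798] act [ 0.75   0.113 -0.148  1.455  0.021  1.265 -0.798]
pinv [ 0.709  0.344 -0.142  1.01   0.042  1.958 -0.811] act [ 0.573  0.349  0.079  1.012 -0.025  1.95  -0.753]
pinv [ 0.427  0.063  0.06   1.34   0.058  1.619 -1.218] act [ 0.418  0.059  0.068  1.345  0.058  1.618 -1.218]
```

Run:
```python
from h import *; from clr import *
q=np.array(get_obs()["joint_pos"]); sh,el,w,t=pts2(q,P2); R=rots(q,s7); s2=sh+R[3]@np.array([0,P2[3],0]); print(np.round([s2,el,w,t],3).tolist())
for n in ["top","scene"]:
    a=shot(n); rc,P=cloud(n,a[1],np.ones((420,560),bool),a[2]); P=P[P[:,2]>.3]
    for nm,A,Bp,F in(("up",s2,el,R[3]),("fore",el,w,R[5]),("hand",w,t,R[7])):
        L=np.linalg.norm(Bp-A); d=(Bp-A)/L; s=(P-A)@d; r=np.linalg.norm(P-A-s[:,None]*d,axis=1)
        for s0 in np.arange(-.06,L+.06,.06):
            k=(s>=s0)&(s<s0+.06)&(r<.12)
            if k.sum()>8:
                l=(P[k]-A)@F; l=l; print(n,nm,f"{s0:.2f}",k.sum(),"r90",np.round(np.percentile(r[k],[50,95]),3),"lx",np.round(np.percentile(l[:,0],[3,97]),3),"ly",np.round(np.percentile(l[:,1],[3,97]),3))
```

```text
[[-0.031, -0.058, 0.236], [0.01, -0.077, 0.793], [0.417, -0.281, 0.861], [0.442, -0.301, 0.563]]
top up 0.06 145 r90 [0.088 0.118] lx [0.04  0.112] ly [0.003 0.102]
top up 0.12 887 r90 [0.102 0.118] lx [0.015 0.119] ly [-0.026  0.114]
top fore 0.12 338 r90 [0.061 0.062] lx [-0.034  0.002] ly [0.047 0.066]
top fore 0.18 3353 r90 [0.053 0.06 ] lx [-0.041 -0.006] ly [-0.004  0.065]
top fore 0.24 3911 r90 [0.051 0.059] lx [-0.041 -0.007] ly [-0.006  0.065]
top fore 0.30 3946 r90 [0.051 0.058] lx [-0.041 -0.008] ly [-0.006  0.065]
top fore 0.36 4471 r90 [0.051 0.064] lx [-0.041  0.001] ly [-0.011  0.066]
top fore 0.42 5216 r90 [0.052 0.071] lx [-0.043  0.009] ly [-0.012  0.075]
top fore 0.48 885 r90 [0.044 0.065] lx [-0.037 -0.008] ly [-0.012  0.069]
top hand -0.06 11113 r90 [0.058 0.112] lx [-0.021  0.075] ly [-0.101  0.035]
top hand 0.00 243 r90 [0.071 0.103] lx [0.058 0.084] ly [-0.072  0.027]
top hand 0.06 99 r90 [0.045 0.046] lx [0.045 0.05 ] ly [-0.007  0.022]
top hand 0.12 266 r90 [0.044 0.046] lx [0.04  0.051] ly [-0.018  0.029]
top hand 0.18 496 r90 [0.062 0.077] lx [0.043 0.087] ly [-0.013  0.017]
top hand 0.24 9 r90 [0.051 0.055] lx [0.058 0.065] ly [-0.009 -0.004]
scene hand 0.12 111 r90 [0.042 0.046] lx [0.027 0.053] ly [-0.026  0.033]
scene hand 0.18 247 r90 [0.068 0.079] lx [0.003 0.088] ly [-0.013  0.022]
scene hand 0.24 97 r90 [0.053 0.063] lx [-0.036  0.08 ] ly [-0.005  0.016]
```

View pics/sc2.png

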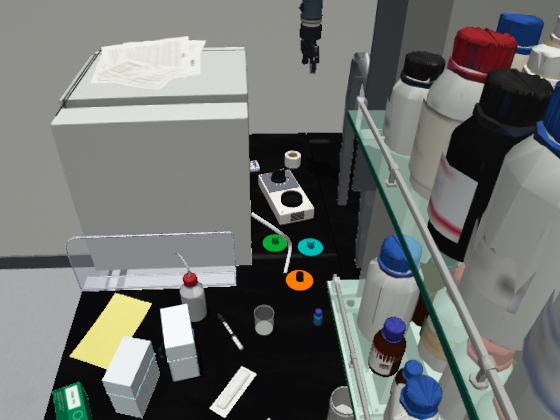

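```bash
cat >> clr.py <<'E'
def clear(q,C):
    sh,el,w,t=pts2(q,P2); R=rots(q,s7); o=R[5]@np.array([0,.027,0]); t2=t-.11*(t-w)/np.linalg.norm(t-w)
    u=R[3]@np.array([0,P2[3],0])
    return [min(segd(C,sh,el-u).min(),segd(C,sh+u,el).min())-.055, segd(C,el+o,w+o).min()-.042, segd(C,w,t2).min()-.05]
E
python3 - <<'E'
from clr import *
C=np.load("C.npy"); p=np.array([.528,.248,.02]); Ch=C[(np.linalg.norm(C[:,:2]-p[:2],axis=1)>.06)]
res=[]
for phi in [0,8,16,24]:
  for psi in (range(-180,180,30) if phi else [0]):
    R=toolR(np.radians(phi),np.radians(psi)); q0=np.array([-.6,.6,0,1.8,0,.8,-.5])
    for q3 in np.arange(-.9,.95,.3):
      for fl in (1,-1):
        x,e=ik(p,R*np.array([fl,1,fl]),np.r_[q0[:2],q3,q0[3:]],q3)
        if e<.01: c=clear(x,Ch); res.append((min(c),np.round(c,3).tolist(),phi,psi,fl,round(q3,1),np.round(x,2).tolist()))
res.sort(key=lambda r:-r[0])
for r in res[:14]: print(r[1:])
print([ (r[1],r[5]) for r in res if r[2]==0][:4])
E
```

```text
([0.038, 0.007, 0.058], 16, 150, -1, np.float64(-0.0), [-0.66, 0.56, 0.0, 2.0, 0.53, 0.53, -0.06])
([0.008, 0.006, 0.009], 8, -60, 1, np.float64(0.3), [-0.66, 0.63, 0.3, 1.94, -0.52, 0.68, 0.53])
([0.008, 0.006, 0.008], 8, -60, -1, np.float64(0.3), [-0.66, 0.63, 0.3, 1.94, -0.52, 0.68, -2.61])
([0.005, 0.011, 0.057], 16, 90, -1, np.float64(-0.0), [-0.63, 0.65, -0.0, 1.81, 0.3, 0.87, -0.85])
([0.005, 0.011, 0.057], 16, 90, 1, np.float64(-0.0), [-0.63, 0.65, -0.0, 1.81, 0.3, 0.87, 2.3])
([0.022, 0.005, 0.03], 8, -150, -1, np.float64(0.3), [-0.74, 0.58, 0.3, 2.04, -0.41, 0.43, 1.96])
([0.022, 0.005, 0.03], 8, -150, 1, np.float64(0.3), [-0.74, 0.58, 0.3, 2.04, -0.41, 0.43, -1.18])
([0.01, 0.004, 0.042], 8, 90, -1, np.float64(-0.0), [-0.57, 0.62, 0.0, 1.87, 0.17, 0.74, -0.71])
([0.01, 0.004, 0.042], 8, 90, 1, np.float64(-0.0), [-0.57, 0.62, -0.0, 1.87, 0.17, 0.74, 2.43])
([0.016, 0.002, 0.061], 16, 120, -1, np.float64(-0.0), [-0.66, 0.61, 0.0, 1.91, 0.43, 0.71, -0.48])
([0.001, 0.014, 0.027], 0, 0, 1, np.float64(0.3), [-0.73, 0.62, 0.3, 1.93, -0.3, 0.63, 1.33])
([0.001, 0.014, 0.027], 0, 0, -1, np.float64(0.3), [-0.73, 0.62, 0.3, 1.93, -0.3, 0.63, -1.81])
([0.019, 0.0, 0.038], 8, -180, 1, np.float64(0.3), [-0.77, 0.59, 0.3, 2.02, -0.22, 0.44, -1.91])
([0.019, 0.0, 0.038], 8, -180, -1, np.float64(0.3), [-0.77, 0.59, 0.3, 2.02, -0.22, 0.44, 1.23])
[([0.001, 0.014, 0.027], np.float64(0.3)), ([0.001, 0.014, 0.027], np.float64(0.3)), ([0.013, -0.016, 0.027], np.float64(-0.0)), ([0.013, -0.016, 0.027], np.float64(-0.0))]
```

```bash
cat >> clr.py <<'E'
def rz(a): c,s=np.cos(a),np.sin(a); return np.array([[c,-s,0],[s,c,0],[0,0,1.]])
def ry(a): c,s=np.cos(a),np.sin(a); return np.array([[c,0,s],[0,1,0],[-s,0,c]])
import fk,fk2
def rots(q,s=None):
    R=[np.eye(3)]
    for i in range(7): R.append(R[-1]@(ry(q[i]) if i%2 else rz(-q[i])))
    return R
fk2.rots=rots; fk.rots=rots
def fkT(q): return pts2(q,P2)[-1], rots(q)[-1]@B
def jac(q):
    p,R=fkT(q); J=np.zeros((6,7))
    for i in range(7):
        d=q.copy(); d[i]+=1e-5; p2,R2=fkT(d); J[:3,i]=(p2-p)/1e-5; W=(R2-R)@R.T/1e-5; J[3:,i]=[W[2,1],W[0,2],W[1,0]]
    return J
def sim(q,way,C=None,n=14):
    "way: list of (p,R); returns q list, min clearance list"
    out=[]; 
    for p1,R1 in way:
        p0,R0=fkT(q); rv=Ro.from_matrix(R1@R0.T).as_rotvec()
        for i in range(1,n+1):
            p,R=fkT(q); g=p0+(p1-p0)*i/n; G=Ro.from_rotvec(rv*i/n).as_matrix()@R0
            q=q+np.linalg.pinv(jac(q))@np.r_[g-p,Ro.from_matrix(G@R.T).as_rotvec()]
            out.append((q.copy(),clear(q,C) if C is not None else None))
    return q,out
E
cat > srch.py <<'E'
from h import *; from clr import *
C=np.load("C.npy"); q=np.array(get_obs()["joint_pos"]); p=np.array([.528,.248,.02]); Ch=C[(np.linalg.norm(C[:,:2]-p[:2],axis=1)>.06)]
R0=fkT(q)[1]; res=[]
for phi in [0,10,18]:
  for psi in (range(-180,180,30) if phi else [0,45,90,135]):
    for fl in (1,-1):
      R=toolR(np.radians(phi),np.radians(psi))*np.array([fl,1,fl])
      if Ro.from_matrix(R@R0.T).magnitude()>2.4: continue
      for zs in ((.45,),):
        x,o=sim(q,[(np.array([.5,0,.56]),Ro.from_rotvec(Ro.from_matrix(R@R0.T).as_rotvec()*.5).as_matrix()@R0),(np.array([.528,.248,.45]),R),(p,R)],Ch)
        inb=all(((a>lo-.03)&(a<hi+.03)).all() for a,_ in o)
        m=np.min([c for _,c in o],0); res.append((m.min(),np.round(m,3).tolist(),np.round(o[-1][1],3).tolist(),phi,psi,fl,inb,np.round(x,2).tolist()))
res.sort(key=lambda r:-r[0])
for r in res[:12]: print(*r[1:])
E
time python3 srch.py
```

```text
[-0.034, -0.033, 0.046] [-0.034, -0.033, 0.047] 10 90 1 False [-0.36, 0.63, -0.33, 1.84, 0.45, 0.85, -4.1]
[-0.015, -0.039, -0.001] [-0.015, -0.039, -0.001] 18 -90 1 True [-0.06, 0.6, -0.39, 2.01, -0.17, 0.46, -0.23]
[-0.02, -0.04, 0.028] [-0.02, -0.04, 0.028] 0 90 1 False [-0.3, 0.6, -0.29, 1.91, 0.26, 0.67, -3.88]
[-0.037, -0.04, 0.043] [-0.037, -0.039, 0.05] 10 120 -1 True [-0.29, 0.61, -0.43, 1.9, 0.6, 0.79, -0.59]
[-0.023, -0.04, 0.042] [-0.023, -0.04, 0.05] 10 120 1 False [-0.35, 0.6, -0.35, 1.9, 0.55, 0.76, -3.68]
[0.005, -0.04, 0.017] [0.005, -0.04, 0.017] 18 -120 1 True [-0.14, 0.55, -0.35, 2.1, -0.01, 0.27, -0.93]
[-0.033, -0.04, 0.013] [-0.033, -0.033, 0.066] 18 120 1 False [-0.39, 0.63, -0.41, 1.9, 0.73, 0.87, -3.89]
[0.025, -0.04, 0.02] [0.025, -0.039, 0.035] 18 -150 1 False [-0.36, 0.52, -0.2, 2.12, 0.47, 0.22, -2.01]
[-0.016, -0.04, 0.027] [-0.016, -0.04, 0.027] 0 45 1 False [-0.33, 0.59, -0.25, 1.91, 0.23, 0.67, -4.64]
[-0.024, -0.041, 0.028] [-0.024, -0.04, 0.028] 0 135 1 False [-0.28, 0.6, -0.32, 1.91, 0.28, 0.68, -3.12]
[-0.032, -0.041, 0.028] [-0.032, -0.04, 0.028] 0 90 -1 True [-0.22, 0.61, -0.39, 1.91, 0.35, 0.7, -0.82]
[0.002, -0.041, 0.032] [0.002, -0.038, 0.032] 10 -150 1 True [-0.28, 0.55, -0.31, 2.03, 0.38, 0.44, -1.91]
real	0m18.321s
user	0m14.100s
sys	0m4.587s
```

```bash
nproc
cat > srch2.py <<'E'
from h import *; from clr import *
from multiprocessing import Pool
import time
C=np.load("C.npy"); q=np.array(get_obs()["joint_pos"]); p=np.array([.528,.248,.02]); Ch=C[(np.linalg.norm(C[:,:2]-p[:2],axis=1)>.06)]
def one(seed):
    g=np.random.default_rng(seed); phi=g.uniform(0,25); psi=g.uniform(-180,180); fl=g.choice([1,-1])
    R=toolR(np.radians(phi),np.radians(psi))*np.array([fl,1,fl]); R0=fkT(q)[1]
    if Ro.from_matrix(R@R0.T).magnitude()>2.2: return None
    way=[]; m=g.integers(1,4)
    for i in range(m):
        u=(i+g.uniform(0,1))/m
        Rm=Ro.from_rotvec(Ro.from_matrix(R@R0.T).as_rotvec()*u).as_matrix()@R0
        t=g.uniform(0,.9); a=g.uniform(-np.pi,np.pi)
        way.append((np.array([g.uniform(.4,.7),g.uniform(-.45,.25),g.uniform(.5,.8)]),Ro.from_rotvec([t*np.cos(a),t*np.sin(a),g.uniform(-.8,.8)]).as_matrix()@Rm))
    way+=[(np.array([.528,.248,.42]),R)]
    x,o=sim(q,way,Ch,8)
    if abs(fkT(x)[0]-way[-1][0]).max()>.01 or not(-.1<x[2]<.6): return None
    x,o2=sim(x,[(p,R)],Ch,6); o+=o2
    if not all(((a>lo+.02)&(a<hi-.02)).all() for a,_ in o): return None
    if fkT(x)[0][2]>.04: return None
    mm=np.min([c for _,c in o],0); return (mm.min(),np.round(mm,3).tolist(),round(phi),round(psi),fl,np.round(x,2).tolist(),[(np.round(a,2).tolist(),np.round(Ro.from_matrix(b).as_rotvec(),2).tolist()) for a,b in way])
if __name__=="__main__":
    t=time.time(); res=[]
    with Pool() as P:
        for r in P.imap_unordered(one,range(60000),chunksize=20):
            if r: res.append(r)
            if time.time()-t>150: P.terminate(); break
    res.sort(key=lambda r:-r[0]); print(len(res))
    for r in res[:5]: print(*r[1:])
E
python3 srch2.py
```

```text
4
0
```

```bash
cat >> clr.py <<'E'
LO=np.array([-2.59,-.33,-1.39,.1,-1.04,.21,-2.66]); HI=np.array([2.59,1.99,1.29,2.45,4.18,1.99,2.66]); MG=.04
def step(q,p,R,it=1):
    for _ in range(it):
        p0,R0=fkT(q); e=np.r_[p-p0,Ro.from_matrix(R@R0.T).as_rotvec()]; J=jac(q); free=np.ones(7,bool)
        for _ in range(3):
            d=np.zeros(7); d[free]=np.linalg.pinv(J[:,free],rcond=.01)@e
            bad=free&((q+d>HI-MG)&(d>0)|(q+d<LO+MG)&(d<0))
            if not bad.any(): break
            free&=~bad
        q=np.clip(q+d,LO+MG,HI-MG)
    return q
def sim(q,way,C=None,n=14):
    out=[]
    for p1,R1 in way:
        p0,R0=fkT(q); rv=Ro.from_matrix(R1@R0.T).as_rotvec()
        for i in range(1,n+1):
            q=step(q,p0+(p1-p0)*i/n,Ro.from_rotvec(rv*i/n).as_matrix()@R0)
            out.append((q.copy(),clear(q,C) if C is not None else None))
    return q,out
E
python3 - <<'E'
from clr import *
for i in range(1,6):
    x,_=sim(S[i-1][0].copy(),[(S[i][1],S[i][2])]); print(np.round(x,3),np.round(S[i][0],3))
E
sed -i 's/if not all(((a>lo+.02)&(a<hi-.02)).all() for a,_ in o): return None/if abs(fkT(x)[0]-p).max()>.01: return None/; s/abs(fkT(x)\[0\]-way\[-1\]\[0\]).max()>.01 or not(-.1<x\[2\]<.6)/abs(fkT(x)[0]-way[-1][0]).max()>.01 or not(-.1<x[2]<.5)/' srch2.py; python3 srch2.py
```

```text
[ 0.99   0.323 -0.088  1.517  0.028  1.298 -0.285] [ 0.993  0.323 -0.092  1.515  0.029  1.3   -0.286]
[ 0.768  0.239 -0.137  1.458  0.031  1.445 -0.762] [ 0.765  0.243 -0.133  1.453  0.031  1.446 -0.762]
[ 0.75   0.111 -0.147  1.456  0.021  1.266 -0.798] [ 0.75   0.113 -0.148  1.455  0.021  1.265 -0.798]
[ 0.713  0.324 -0.142  1.07   0.039  1.911 -0.81 ] [ 0.573  0.349  0.079  1.012 -0.025  1.95  -0.753]
[ 0.425  0.063  0.062  1.34   0.057  1.619 -1.217] [ 0.418  0.059  0.068  1.345  0.058  1.618 -1.218]
85
[0.011, 0.009, 0.019] 3 -37 -1 [-0.67, 0.62, 0.26, 1.92, -0.33, 0.66, -2.42] [([0.41, 0.01, 0.78], [-0.48, -1.7, 1.8]), ([0.53, 0.25, 0.42], [-0.56, -1.85, 1.81])]
[0.007, 0.008, 0.009] 8 -41 -1 [-0.65, 0.64, 0.28, 1.91, -0.44, 0.72, -2.35] [([0.7, -0.3, 0.66], [-0.21, -2.39, 1.58]), ([0.51, 0.01, 0.74], [-0.64, -1.36, 2.28]), ([0.53, 0.25, 0.42], [-0.54, -1.81, 1.72])]
[0.022, 0.001, 0.025] 0 -23 -1 [-0.65, 0.6, 0.19, 1.93, -0.19, 0.63, -2.31] [([0.69, -0.37, 0.78], [-0.3, -2.65, 1.08]), ([0.44, -0.06, 0.68], [-0.23, -2.0, 2.04]), ([0.49, -0.24, 0.74], [-0.53, -1.3, 1.54]), ([0.53, 0.25, 0.42], [-0.4, -2.0, 1.99])]
[0.009, 0.001, 0.023] 5 17 -1 [-0.64, 0.64, 0.2, 1.87, -0.2, 0.75, -1.6] [([0.68, -0.42, 0.63], [-0.06, -2.1, 2.28]), ([0.58, -0.14, 0.79], [0.51, 1.19, -2.47]), ([0.64, -0.41, 0.77], [0.65, 1.74, -2.31]), ([0.53, 0.25, 0.42], [-0.42, 2.08, -2.11])]
[0.025, 0.0, 0.027] 0 -171 1 [-0.64, 0.6, 0.18, 1.94, -0.17, 0.61, -1.77] [([0.66, 0.21, 0.73], [-0.72, 0.95, -2.55]), ([0.59, -0.32, 0.74], [0.34, -2.7, 1.51]), ([0.53, 0.25, 0.42], [-0.16, 2.14, -2.14])]
```

```bash
cat > pl.py <<'E'
from h import *; from clr import *
def pl(way,C=None):
    "print shift/turn for each consecutive (p,R) from current; sim"
    o=get_obs(); q=np.array(o["joint_pos"]); p0=np.array(o["eef_pos"]); T=np.array(o["tool_rot"])
    for p,R in way:
        print("shift",np.round(T.T@(np.array(p)-p0)/.04,2),"turn",np.round(Ro.from_matrix(T.T@R).as_rotvec(degrees=True)/6,2)); p0,T=np.array(p),R
    x,oo=sim(q,[(np.array(a),b) for a,b in way],C)
    if C is not None: print("end",np.round(x,2),"clr",np.round(np.min([c for _,c in oo],0),3),"endclr",np.round(oo[-1][1],3))
    return x
E
python3 - <<'E'
from pl import *
C=np.load("C.npy")
pl([(np.array([.41,.01,.78]),Ro.from_rotvec([-.48,-1.7,1.8]).as_matrix())],C)
E
```

```text
shift [ 1.45 -6.29 -7.06] turn [-0.03  5.25 -2.71]
end [ 0.11 -0.03 -0.21  1.36 -0.04  1.91 -2.39] clr [0.19  0.192 0.041] endclr [0.202 0.192 0.041]
```

```bash
python3 -m inch '[[[0.4,-1.2,-1],[0,1,-0.5],100],[[1.4,-6.3,-7],[0,5.2,-2.7],100],[[1.4,-6.3,-7],[0,5.2,-2.7],100],[[1.4,-6.3,-7],[0,5.2,-2.7],100],[[1.4,-6.3,-7],[0,5.2,-2.7],100],[[1.4,-6.3,-7],[0,5.2,-2.7],100],[[1.4,-6.3,-7],[0,5.2,-2.7],100],[[1.4,-6.3,-7],[0,5.2,-2.7],100],[[1.4,-6.3,-7],[0,5.2,-2.7],100],[[1.4,-6.3,-7],[0,5.2,-2.7],100]]'
python3 - <<'E'
from pl import *
log(); C=np.load("C.npy"); p=np.array([.528,.248,.02]); C=C[(np.linalg.norm(C[:,:2]-p[:2],axis=1)>.06)]
R=toolR(np.radians(3),np.radians(-37))*np.array([-1,1,-1])
for h in (.42,): pl([([.528,.248,h],R),(p,R)],C)
E
```

```text
clock: 4.35
eef_pos: [0.4292, -0.1054, 0.617]
tool_rot: [[-0.762, -0.141, -0.632], [0.64, -0.009, -0.769], [0.103, -0.99, 0.097]]
ft_force: [2.5, 0.4, -1.1]
gripper_width: 0.0859
4.35 [-8.600e-01  4.300e-02  1.069e+00  1.272e+00  1.000e-03  1.986e+00
 -2.053e+00] [ 0.429 -0.105  0.617] [ 2.5  0.4 -1.1]
shift [ 3.26  4.45 -8.83] turn [-0.9  -0.48  0.51]
shift [-0.52  9.99  0.  ] turn [0. 0. 0.]
end [-0.88  0.69  0.54  1.94 -0.61  0.71 -2.16] clr [-0.017 -0.02   0.02 ] endclr [-0.017 -0.015  0.02 ]
```

```bash
cat > srch3.py <<'E'
import srch2; from srch2 import *
def one(seed):
    g=np.random.default_rng(seed); phi=g.uniform(0,25); psi=g.uniform(-180,180); fl=g.choice([1,-1])
    R=toolR(np.radians(phi),np.radians(psi))*np.array([fl,1,fl]); R0=fkT(q)[1]
    if Ro.from_matrix(R@R0.T).magnitude()>2.2: return None
    way=[]
    for i in range(g.integers(0,3)):
        Rm=Ro.from_rotvec(Ro.from_matrix(R@R0.T).as_rotvec()*g.uniform(0,1)).as_matrix()@R0; t=g.uniform(0,.6); a=g.uniform(-np.pi,np.pi)
        way.append((np.array([g.uniform(.45,.6),g.uniform(-.3,.25),g.uniform(.45,.6)]).round(2),Ro.from_rotvec([t*np.cos(a),t*np.sin(a),g.uniform(-.8,.8)]).as_matrix()@Rm))
    way+=[(np.array([.528,.248,.42]),R)]
    x,o=sim(q,way,Ch,8)
    if abs(fkT(x)[0]-way[-1][0]).max()>.01: return None
    x,o2=sim(x,[(p,R)],Ch,6); o+=o2
    Q=np.array([a for a,_ in o])
    if Q[1:,5].max()>1.9 or (Q<LO+.06).any() or (Q[:,[0,1,2,3,4,6]]>HI[[0,1,2,3,4,6]]-.06).any() or abs(fkT(x)[0]-p).max()>.01: return None
    mm=np.min([c for _,c in o],0); L=sum(np.linalg.norm(a[0]-b[0]) for a,b in zip(way[1:],way[:-1]))
    return (mm.min()-.005*len(way),np.round(mm,3).tolist(),np.round(o[-1][1],3).tolist(),round(phi),round(psi),fl,np.round(x,2).tolist(),[(np.round(a,2).tolist(),np.round(Ro.from_matrix(b).as_rotvec(),3).tolist()) for a,b in way])
if __name__=="__main__":
    t=time.time(); res=[]
    print(np.round(clear(q,C),3))
    with Pool() as P:
        for r in P.imap_unordered(one,range(60000),chunksize=20):
            if r: res.append(r)
            if time.time()-t>120: P.terminate(); break
    res.sort(key=lambda r:-r[0]); print(len(res))
    for r in res[:6]: print(*r[1:])
E
python3 srch3.py
```

```text
[0.195 0.174 0.113]
419
[0.01, 0.001, 0.028] [0.01, 0.003, 0.028] 8 -136 1 [-0.85, 0.62, 0.43, 2.02, -0.62, 0.49, -0.77] [([0.53, 0.25, 0.42], [-0.578, 1.776, -1.679])]
[0.01, 0.0, 0.028] [0.01, 0.003, 0.028] 8 -134 1 [-0.85, 0.62, 0.43, 2.02, -0.63, 0.5, -0.73] [([0.53, 0.25, 0.42], [-0.603, 1.757, -1.656])]
[0.011, -0.0, 0.029] [0.011, 0.003, 0.029] 8 -137 1 [-0.85, 0.61, 0.43, 2.03, -0.63, 0.48, -0.79] [([0.53, 0.25, 0.42], [-0.55, 1.79, -1.69])]
[0.014, -0.0, 0.031] [0.014, 0.003, 0.031] 9 -145 1 [-0.85, 0.61, 0.42, 2.04, -0.61, 0.44, -0.95] [([0.53, 0.25, 0.42], [-0.419, 1.864, -1.771])]
[0.002, -0.0, 0.022] [0.002, 0.001, 0.022] 7 -108 1 [-0.83, 0.64, 0.44, 1.99, -0.65, 0.58, -0.25] [([0.53, 0.25, 0.42], [-0.945, 1.472, -1.352])]
[0.001, -0.002, 0.022] [0.001, -0.002, 0.022] 6 -106 1 [-0.84, 0.64, 0.45, 1.98, -0.62, 0.59, -0.25] [([0.53, 0.25, 0.42], [-0.976, 1.448, -1.343])]
```

```bash
cat > stat.py <<'E'
from srch2 import *
def f(a):
    phi,psi,q3=a; R=toolR(np.radians(phi),np.radians(psi)); q0=np.array([-.7,.6,q3,1.9,-.3,.7,0]); out=None
    pp=p+[0,0,.011*np.sin(np.radians(phi))]
    for y0 in (-1.2,1.2):
        for fl in (1,-1):
            q0[6]=y0; x,e=ik(pp,R*np.array([fl,1,fl]),q0,q3)
            if e<.01:
                c=clear(x,Ch)
                if out is None or min(c)>out[0]: out=(min(c),np.round(c,3).tolist(),phi,psi,fl,round(q3,2),np.round(x,2).tolist())
    return out
if __name__=="__main__":
    G=[(a,b,c) for a in (0,12,24,36,48) for b in (range(-180,180,20) if a else [0]) for c in np.arange(-.2,.9,.1)]
    with Pool() as P: res=[r for r in P.map(f,G) if r]
    res.sort(key=lambda r:-r[0])
    for r in res[:12]: print(*r[1:])
E
mv stat.py stt.py; timeout 500 python3 stt.py
```

```text
[0.037, 0.035, 0.034] 36 160 1 0.5 [-1.16, 0.65, 0.5, 2.1, 1.03, 0.31, 2.6]
[0.054, 0.032, 0.033] 36 160 -1 0.6 [-1.23, 0.69, 0.6, 2.11, 0.9, 0.26, -0.43]
[0.029, 0.032, 0.062] 24 160 -1 0.4 [-0.98, 0.6, 0.4, 2.06, 0.43, 0.32, 0.15]
[0.036, 0.028, 0.059] 24 160 -1 0.6 [-1.14, 0.66, 0.6, 2.08, 0.01, 0.27, 0.52]
[0.028, 0.03, 0.06] 24 160 -1 0.5 [-1.06, 0.63, 0.5, 2.07, 0.25, 0.29, 0.31]
[0.026, 0.031, 0.033] 36 160 1 0.4 [-1.08, 0.63, 0.4, 2.1, 1.12, 0.37, 2.54]
[0.022, 0.027, 0.033] 36 160 -1 0.3 [-1.0, 0.6, 0.3, 2.1, 1.18, 0.42, -0.64]
[0.027, 0.022, 0.033] 36 160 -1 0.2 [-0.92, 0.58, 0.2, 2.1, 1.23, 0.48, -0.67]
[0.033, 0.02, 0.063] 24 160 -1 0.3 [-0.9, 0.58, 0.3, 2.06, 0.58, 0.36, 0.03]
[0.018, 0.019, 0.049] 24 140 -1 0.3 [-0.92, 0.61, 0.3, 1.98, 0.48, 0.54, -0.22]
[0.018, 0.018, 0.049] 24 140 -1 0.2 [-0.85, 0.6, 0.2, 1.98, 0.58, 0.57, -0.3]
[0.018, 0.018, 0.049] 24 140 -1 0.5 [-1.08, 0.66, 0.5, 1.99, 0.24, 0.48, -0.02]
```

Run:
```python
from pl import *
C=np.load("C.npy"); p=np.array([.528,.248,.024]); C=C[(np.linalg.norm(C[:,:2]-p[:2],axis=1)>.06)]
q=np.array(get_obs()["joint_pos"]); p0,R0=fkT(q)
for psi in (150,160):
  R=toolR(np.radians(24),np.radians(psi))*np.array([-1,1,-1])
  dv=np.degrees(Ro.from_matrix(R0.T@R).as_rotvec()); print(psi,"relative rotvec tool deg",np.round(dv))
  # yaw about tool axis then tilt
  for yaw in (90,110):
    Ra=R0@Ro.from_rotvec([0,np.radians(yaw),0]).as_matrix()
    print(yaw); pl([([.47,0.0,.58],Ra),([.528,.248,.40],R),(p,R)],C)
    Rb=R0@Ro.from_rotvec([0,-np.radians(yaw),0]).as_matrix()
    print(-yaw); pl([([.47,0.0,.58],Rb),([.528,.248,.40],R),(p,R)],C)
```

```text
150 relative rotvec tool deg [-45. 165. -10.]
90
shift [ 0.81  0.75 -2.76] turn [-0. 15. -0.]
shift [6.12 4.19 2.4 ] turn [-2.98 13.18 -4.78]
shift [-3.82  8.59  0.  ] turn [0. 0. 0.]
end [ 1.45  0.04  0.33  2.25 -0.87  0.82 -2.57] clr [0.043 0.086 0.092] endclr [0.206 0.328 0.344]
-90
shift [ 0.81  0.75 -2.76] turn [ -0. -15.   0.]
shift [-6.12  4.19 -2.4 ] turn [  4.98 -16.01  -3.1 ]
shift [-3.82  8.59  0.  ] turn [0. 0. 0.]
end [-1.05  0.64  0.47  2.03  0.31  0.39  0.09] clr [ 0.021 -0.035 -0.021] endclr [0.021 0.025 0.056]
110
shift [ 0.81  0.75 -2.76] turn [-0.   18.33 -0.  ]
shift [4.93 4.19 4.35] turn [-2.02  9.95 -5.04]
shift [-3.82  8.59  0.  ] turn [0. 0. 0.]
end [ 1.32  0.09  1.15  1.91 -0.43  1.52 -2.59] clr [0.069 0.103 0.094] endclr [0.205 0.345 0.548]
-110
shift [ 0.81  0.75 -2.76] turn [ -0.   -18.33   0.  ]
shift [-6.57  4.19 -0.16] turn [  4.17 -12.78  -3.74]
shift [-3.82  8.59  0.  ] turn [0. 0. 0.]
end [-1.06  0.64  0.48  2.03  0.3   0.39  0.09] clr [ 0.022 -0.035 -0.021] endclr [0.022 0.026 0.056]
160 relative rotvec tool deg [-43. 155. -12.]
90
shift [ 0.81  0.7
[... 267 characters left out ...]
]
shift [-6.12  4.19 -2.4 ] turn [  5.35 -17.64  -3.  ]
shift [-3.82  8.59  0.  ] turn [0. 0. 0.]
end [-1.05  0.62  0.48  2.07  0.29  0.29  0.27] clr [ 0.027 -0.04  -0.029] endclr [0.027 0.031 0.06 ]
110
shift [ 0.81  0.75 -2.76] turn [-0.   18.33 -0.  ]
shift [4.93 4.19 4.35] turn [-1.8   8.27 -5.14]
shift [-3.82  8.59  0.  ] turn [0. 0. 0.]
end [ 0.85  0.13  1.14  2.13 -0.63  1.27 -2.6 ] clr [0.069 0.103 0.094] endclr [0.186 0.32  0.383]
-110
shift [ 0.81  0.75 -2.76] turn [ -0.   -18.33   0.  ]
shift [-6.57  4.19 -0.16] turn [  4.51 -14.43  -3.69]
shift [-3.82  8.59  0.  ] turn [0. 0. 0.]
end [-1.05  0.62  0.48  2.07  0.29  0.29  0.28] clr [ 0.027 -0.04  -0.029] endclr [0.027 0.031 0.06 ]
```

```bash
python3 -m inch '[[[0.2,0.3,-0.3],[0,-1.4,0],100],[[0.8,0.8,-0.8],[0,-2.8,0],100],[[0.8,0.8,-1.5],[0,-4.2,0],100],[[0.8,0.8,-2.2],[0,-5.6,0],100],[[0.8,0.8,-2.8],[0,-7,0],100],[[0.8,0.8,-2.8],[0,-8.4,0],100],[[0.8,0.8,-2.8],[0,-9.8,0],100],[[0.8,0.8,-2.8],[0,-11.2,0],100],[[0.8,0.8,-2.8],[0,-12.6,0],100],[[0.8,0.8,-2.8],[0,-14,0],100]]' | tail -3
cat > srch4.py <<'E'
from srch2 import *
p=np.array([.528,.248,.024])
def rr(a): return toolR(np.radians(a[0]),np.radians(a[1]))*np.array([-1,1,-1])
def one(seed):
    g=np.random.default_rng(seed); U=g.uniform
    F=(U(18,32),U(130,175)); W=[((round(U(.5,.62),2),round(U(.0,.28),2),round(U(.35,.5),2)),(round(U(0,25)),round(U(-180,180)))),((round(U(.5,.62),2),round(U(.18,.28),2),round(U(.08,.3),2)),(round(U(0,25)),round(U(60,180)))),(tuple(p),(round(F[0]),round(F[1])))]
    x,o=q,[]
    for i,(a,b) in enumerate(W):
        x,o1=sim(x,[(np.array(a),rr(b))],Ch,8); o+=o1; c=np.min([k for _,k in o],0)
        if c.min()<.005: return None
    Q=np.array([a for a,_ in o])
    if Q[2:,5].max()>1.93 or (Q<LO+.05).any() or (Q[:,[0,1,2,3,4,6]]>HI[[0,1,2,3,4,6]]-.06).any() or abs(fkT(x)[0]-p).max()>.01: return None
    return (c.min(),np.round(c,3).tolist(),np.round(o[-1][1],3).tolist(),np.round(x,2).tolist(),W)
if __name__=="__main__":
    t=time.time(); res=[]; print(np.round(q,2),np.round(clear(q,C),3))
    with Pool() as P:
        for r in P.imap_unordered(one,range(90000),chunksize=20):
            if r: res.append(r)
            if time.time()-t>120: P.terminate(); break
    res.sort(key=lambda r:-r[0]); print(len(res))
    for r in res[:6]: print(*r[1:])
E
python3 srch4.py
```

```text
tool_rot: [[-0.705, -0.141, 0.695], [-0.701, -0.006, -0.713], [0.105, -0.99, -0.094]]
ft_force: [0.5, -0.0, -0.3]
gripper_width: 0.0854
[-0.84  0.1   0.88  1.31 -0.07  1.91 -0.77] [0.183 0.129 0.073]
1
[0.037, 0.006, 0.053] [0.037, 0.02, 0.056] [-0.94, 0.58, 0.39, 2.08, 0.22, 0.27, 0.54] [((0.53, 0.08, 0.4), (9, 60)), ((0.58, 0.26, 0.15), (18, 169)), ((np.float64(0.528), np.float64(0.248), np.float64(0.024)), (21, 169))]
```

```bash
cat > hill.py <<'E'
from srch4 import *
def ev(W,n=7):
    x,o=q,[]
    for a,b in W:
        x,o1=sim(x,[(np.array(a),rr(b))],Ch,n); o+=o1; c=np.min([k for _,k in o],0)
        if c.min()<-.01: return (-1,)
    Q=np.array([a for a,_ in o])
    if Q[2:,5].max()>1.93 or (Q<LO+.05).any() or (Q[:,[0,1,2,3,4,6]]>HI[[0,1,2,3,4,6]]-.06).any() or abs(fkT(x)[0]-p).max()>.01: return (-1,)
    return (c.min(),np.round(c,3).tolist(),np.round(o[-1][1],3).tolist(),np.round(x,2).tolist(),W)
def job(a):
    W,s=a; g=np.random.default_rng(s); N=lambda v,k:[round(float(x+g.normal()*k),3) for x in v]
    return ev([(N(a,.025),N(b,8)) for a,b in W[:-1]]+[(W[-1][0],N(W[-1][1],5))])
if __name__=="__main__":
    W=[((0.53,0.08,0.4),(9,60)),((.555,.17,.28),(14,120)),((0.58,0.26,0.15),(18,169)),(tuple(p),(21,169))]; best=ev(W); print(best[:2]); t=time.time(); s=0
    with Pool() as P:
        while time.time()-t<150:
            r=max(P.map(job,[(best[4] if len(best)>4 else W,s+i) for i in range(48)]),key=lambda r:r[0]); s+=48
            if r[0]>best[0]: best=r
    for b in best[1:]: print(b)
E
python3 hill.py
```

```text
(np.float64(0.004435916434002367), [0.037, 0.004, 0.052])
[0.038, 0.007, 0.032]
[0.049, 0.015, 0.056]
[-1.21, 0.7, 0.67, 2.07, -0.03, 0.28, 0.46]
[([0.535, 0.09, 0.45], [-15.027, 52.338]), ([0.588, 0.184, 0.309], [-0.247, 102.969]), ([0.571, 0.281, 0.077], [19.011, 185.16]), ((np.float64(0.528), np.float64(0.248), np.float64(0.024)), [25.481, 155.38])]
```

```bash
cat > nx.py <<'E'
import sys; from pl import *; from srch4 import rr,Ch
W=[([0.535,0.09,0.45],(-15.03,52.34)),([0.588,0.184,0.309],(-.25,102.97)),([0.571,0.281,0.077],(19,185.16)),([.528,.248,.024],(25.5,155.4))]
if __name__=="__main__":
    i=int(sys.argv[1]); log(); o=get_obs(); print("tau",np.round(o["tau"],1)); pl([(np.array(a),rr(b)) for a,b in W[i:]],Ch)
    q=np.array(o["joint_pos"]); print("now",np.round(clear(q,Ch),3))
E
python3 nx.py 0
```

```text
5.35 [-0.843  0.099  0.88   1.311 -0.069  1.908 -0.772] [ 0.47  -0.003  0.578] [ 0.5 -0.  -0.3]
tau [ -0.6 -21.4   2.3 -25.2   0.    0.5  -1.2]
shift [-3.1   2.93 -0.24] turn [ 0.8  -1.42  3.44]
shift [-1.66  4.1  -0.39] turn [-1.12 -8.39 -2.3 ]
shift [-2.43  5.81  0.13] turn [  2.24 -13.57  -2.64]
shift [-1.51  0.88 -0.72] turn [-1.88  4.59 -1.06]
end [-1.2   0.7   0.66  2.07 -0.02  0.29  0.45] clr [0.036 0.006 0.032] endclr [0.048 0.016 0.056]
now [0.183 0.129 0.073]
```

```bash
python3 -m inch '[[[-0.6,0.6,0],[0.2,-0.3,0.7],100],[[-1.2,1.2,-0.1],[0.3,-0.6,1.4],100],[[-1.9,1.8,-0.1],[0.5,-0.9,2.1],100],[[-2.5,2.4,-0.2],[0.6,-1.2,2.8],100],[[-3.1,2.93,-0.24],[0.8,-1.42,3.44],100],[[-3.1,2.93,-0.24],[0.8,-1.42,3.44],100]]' | grep -E "pos|force"
python3 nx.py 1
```

```text
eef_pos: [0.5329, 0.0908, 0.4467]
ft_force: [-0.5, 0.6, -0.3]
5.95 [-0.925  0.007  0.801  1.672 -0.196  1.289 -0.748] [0.533 0.091 0.447] [-0.5  0.6 -0.3]
tau [  0.4 -19.6   0.6 -26.2  -0.7  -1.1   0.1]
shift [-1.72  4.01 -0.33] turn [-1.08 -8.42 -2.27]
shift [-2.43  5.81  0.13] turn [  2.24 -13.57  -2.64]
shift [-1.51  0.88 -0.72] turn [-1.88  4.59 -1.06]
end [-1.21  0.71  0.68  2.06 -0.06  0.29  0.5 ] clr [ 0.044 -0.011  0.035] endclr [ 0.067 -0.003  0.045]
now [0.197 0.032 0.056]
```

```bash
sed -i 's/^    W=.*; best=ev(W)/    from nx import W; W=[(tuple(a),b) for a,b in W[int(sys.argv[1]):]]; best=ev(W) if ev(W)[0]>-1 else (-1,0)/; s/^from srch4 import \*/import sys\nfrom srch4 import */; s/time()-t<150/time()-t<120/' hill.py; python3 hill.py 1
```

```text
(-1, 0)
[0.046, 0.007, 0.022]
[0.046, 0.008, 0.05]
[-1.12, 0.67, 0.57, 2.03, -0.02, 0.38, 0.42]
[([0.595, 0.118, 0.368], [-1.587, 101.853]), ([0.526, 0.254, 0.128], [26.3, 185.223]), ((0.528, 0.248, 0.024), [20.932, 151.277])]
```

```bash
sed -i 's/^W=.*/W=[0,([0.595,0.118,0.368],(-1.6,101.9)),([0.526,0.254,0.128],(26.3,185.2)),([.528,.248,.024],(20.9,151.3))]/' nx.py; python3 nx.py 1 | tail -6
```

```text
tau [  0.4 -19.6   0.6 -26.2  -0.7  -1.1   0.1]
shift [-0.94  2.28  0.82] turn [-1.15 -8.23 -2.06]
shift [-3.51  6.1  -0.99] turn [  2.99 -13.68  -3.79]
shift [-1.12  2.35 -0.15] turn [-2.26  5.18  0.87]
end [-1.11  0.67  0.57  2.03 -0.01  0.38  0.4 ] clr [0.045 0.007 0.023] endclr [0.045 0.009 0.05 ]
now [0.196 0.054 0.062]
```

```bash
python3 -m inch '[[[-0.15,0.38,0.13],[-0.2,-1.3,-0.34],100],[[-0.3,0.76,0.27],[-0.4,-2.7,-0.7],100],[[-0.47,1.14,0.4],[-0.6,-4.1,-1],100],[[-0.63,1.5,0.55],[-0.8,-5.5,-1.4],100],[[-0.8,1.9,0.7],[-1,-6.9,-1.7],100],[[-0.94,2.28,0.82],[-1.15,-8.23,-2.06],100],[[-0.94,2.28,0.82],[-1.15,-8.23,-2.06],100]]' | grep -E "pos|force"
python3 nx.py 2; python3 hill.py 2
```

```text
eef_pos: [0.5939, 0.1193, 0.3692]
ft_force: [-13.7, 1.5, -1.9]
6.65 [-0.794  0.318  0.729  1.534 -0.242  1.386  0.17 ] [0.594 0.119 0.369] [-13.7   1.5  -1.9]
tau [  3.5 -37.2   8.5 -30.4   0.4  -2.9   0.3]
shift [-3.47  6.14 -0.9 ] turn [  3.05 -13.63  -3.88]
shift [-1.12  2.35 -0.15] turn [-2.26  5.18  0.87]
end [-1.12  0.67  0.58  2.03 -0.03  0.38  0.41] clr [0.051 0.005 0.021] endclr [0.051 0.005 0.048]
now [0.154 0.05  0.038]
(np.float64(0.003954320118785312), [0.052, 0.004, 0.019])
[0.044, 0.009, 0.013]
[0.044, 0.011, 0.055]
[-1.06, 0.63, 0.5, 2.06, 0.12, 0.33, 0.39]
[([0.54, 0.267, 0.148], [35.83, 192.028]), ((0.528, 0.248, 0.024), [21.278, 156.986])]
```

Run:
```python
from pl import *; from srch4 import Ch
o=get_obs(); R=np.array(o["tool_rot"]); print(np.round(R,2)); pl([(np.array(o["eef_pos"])+[-.035,.0,0],R)],Ch)
```

```text
[[ 0.21 -0.02  0.98]
 [-0.98  0.03  0.21]
 [-0.03 -1.   -0.01]]
shift [-0.18  0.01 -0.86] turn [0. 0. 0.]
end [-0.85  0.27  0.73  1.59 -0.21  1.36  0.12] clr [0.153 0.049 0.038] endclr [0.161 0.049 0.061]
```

```bash
python3 -m inch '[[[-0.1,0,-0.5],[0,0,0],100],[[-0.18,0,-0.9],[0,0,0],100],[[-0.18,0,-0.9],[0,0,0],100]]' | grep -E "pos|force"
cat >> clr.py <<'E'
clear0=clear
def clear(q,C):
    c=clear0(q,C); sh,el,w,t=pts2(q,P2); T=rots(q)[-1]@B; C=C[np.linalg.norm(C-t,axis=1)<.25]
    if len(C):
        a=t-.045*T[:,1]; b=t-.115*T[:,1]; z=.05*T[:,2]
        c[2]=min([c[2],segd(C,a-z,a+z).min()-.02,segd(C,b-z,b+z).min()-.035])
    return c
E
sed -i 's/Ch=C\[(np.linalg.norm(C\[:,:2\]-p\[:2\],axis=1)>.06)\]/C=np.vstack([C,np.stack(np.meshgrid([.667],np.arange(-.29,.18,.01),np.arange(.02,.55,.01)),-1).reshape(-1,3)]); Ch=C[(np.linalg.norm(C[:,:2]-p[:2],axis=1)>.09)]/' srch2.py
python3 nx.py 2; python3 hill.py 2
```

```text
eef_pos: [0.5607, 0.1162, 0.3739]
ft_force: [0.2, -0.4, 1.0]
6.95 [-0.853  0.233  0.738  1.614 -0.191  1.351  0.118] [0.561 0.116 0.374] [ 0.2 -0.4  1. ]
tau [ -0.6 -32.1   3.9 -24.5  -0.    0.1  -0.1]
shift [-3.37  6.25 -0.19] turn [  2.93 -13.71  -3.75]
shift [-1.12  2.35 -0.15] turn [-2.26  5.18  0.87]
end [-1.12  0.66  0.57  2.04 -0.01  0.38  0.41] clr [0.05  0.004 0.02 ] endclr [0.05  0.004 0.049]
now [0.165 0.046 0.032]
(np.float64(0.004498078654771184), [0.051, 0.004, 0.019])
[0.05, 0.01, 0.008]
[0.05, 0.023, 0.048]
[-0.86, 0.55, 0.26, 2.1, 0.58, 0.31, 0.11]
[([0.554, 0.167, 0.128], [45.74, 152.003]), ((0.528, 0.248, 0.024), [22.239, 164.705])]
```

```bash
cat > gr.py <<'E'
from hill import *
import itertools
if __name__=="__main__":
    G=[[((x,y,z),(f,s)),(tuple(p),(24,160))] for x in(.53,.56) for y in(.22,.25,.28) for z in(.12,.18) for f in(5,15,24,32) for s in(130,160,190)]
    with Pool() as P: r=sorted([k for k in P.map(ev,G) if k[0]>-1],key=lambda k:-k[0])
    for k in r[:5]: print(*k[1:])
E
timeout 150 python3 gr.py
```

```text
[0.055, 0.006, 0.025] [0.055, 0.021, 0.052] [-1.12, 0.64, 0.56, 2.1, 0.15, 0.27, 0.38] [((0.53, 0.28, 0.12), (32, 190)), ((np.float64(0.528), np.float64(0.248), np.float64(0.024)), (24, 160))]
[0.053, -0.0, 0.042] [0.053, 0.022, 0.052] [-1.1, 0.63, 0.54, 2.1, 0.2, 0.27, 0.35] [((0.53, 0.22, 0.12), (24, 160)), ((np.float64(0.528), np.float64(0.248), np.float64(0.024)), (24, 160))]
[0.059, -0.0, 0.024] [0.059, 0.016, 0.051] [-1.14, 0.65, 0.59, 2.1, 0.07, 0.26, 0.46] [((0.56, 0.25, 0.12), (32, 190)), ((np.float64(0.528), np.float64(0.248), np.float64(0.024)), (24, 160))]
[0.058, -0.001, 0.033] [0.058, 0.017, 0.051] [-1.14, 0.65, 0.58, 2.1, 0.1, 0.26, 0.44] [((0.56, 0.28, 0.12), (32, 190)), ((np.float64(0.528), np.float64(0.248), np.float64(0.024)), (24, 160))]
[0.047, -0.002, 0.031] [0.047, 0.025, 0.053] [-1.05, 0.61, 0.46, 2.1, 0.36, 0.28, 0.2] [((0.53, 0.22, 0.12), (32, 160)), ((np.float64(0.528), np.float64(0.248), np.float64(0.024)), (24, 160))]
```

```bash
sed -i 's/^W=.*/W=[0,0,([0.53,0.28,0.12],(32,190)),([.528,.248,.024],(24,160))]/' nx.py; python3 nx.py 2 | grep -E "shift|clr"
```

```text
shift [-3.98  6.47  0.03] turn [  3.83 -14.37  -4.39]
shift [-1.43  1.94 -0.78] turn [-2.35  4.42  1.3 ]
end [-0.05  0.65 -0.76  2.1   1.32  0.81 -0.53] clr [-0.033 -0.038 -0.01 ] endclr [-0.033 -0.035  0.054]
```

```bash
sed -i 's/Q\[2:,5\].max()>1.93 or/Q[2:,5].max()>1.9 or Q[:,5].min()<.31 or/; s/def ev(W,n=7)/def ev(W,n=12)/' hill.py
sed -i 's/G=\[.*/G=[[((x,y,z),(f,s)),(tuple(p),F)] for x in(.53,.56) for y in(.25,.28) for z in(.12,.17) for f in(14,20,26) for s in(140,160,180) for F in ((20,150),(21,158),(14,140))]/; s/r\[:5\]/r[:8]/' gr.py
timeout 300 python3 gr.py
```

```text
[0.051, 0.002, 0.036] [0.051, 0.002, 0.052] [-1.12, 0.66, 0.59, 2.04, -0.07, 0.4, 0.45] [((0.53, 0.25, 0.12), (20, 180)), ((np.float64(0.528), np.float64(0.248), np.float64(0.024)), (20, 150))]
[0.051, 0.002, 0.036] [0.051, 0.011, 0.054] [-1.11, 0.63, 0.57, 2.07, -0.03, 0.32, 0.55] [((0.53, 0.25, 0.12), (20, 180)), ((np.float64(0.528), np.float64(0.248), np.float64(0.024)), (21, 158))]
[0.043, 0.0, 0.03] [0.043, 0.004, 0.052] [-1.08, 0.64, 0.53, 2.04, 0.05, 0.4, 0.35] [((0.53, 0.25, 0.17), (26, 180)), ((np.float64(0.528), np.float64(0.248), np.float64(0.024)), (20, 150))]
[0.046, 0.0, 0.03] [0.046, 0.013, 0.054] [-1.06, 0.62, 0.51, 2.07, 0.09, 0.33, 0.44] [((0.53, 0.25, 0.17), (26, 180)), ((np.float64(0.528), np.float64(0.248), np.float64(0.024)), (21, 158))]
[0.046, -0.002, 0.035] [0.046, 0.004, 0.052] [-1.09, 0.64, 0.55, 2.04, 0.01, 0.4, 0.38] [((0.56, 0.25, 0.17), (26, 180)), ((np.float64(0.528), np.float64(0.248), np.float64(0.024)), (20, 150))]
[0.048, -0.002, 0.035] [0.048, 0.012, 0.054] [-1.08, 0.62, 0.53, 2.07, 0.05, 0.32, 0.48] [((0.56, 0.25, 0.17), (26, 180)), ((np.float64(0.528), np.float64(0.248), np.float64(0.024)), (21, 158))]
[0.053, -0.003, 0.032] [0.053, 0.01, 0.054] [-1.12, 0.64, 0.58, 2.07, -0.05, 0.32, 0.57] [((0.56, 0.25, 0.12), (20, 180)), ((np.float64(0.528), np.float64(0.248), np.float64(0.024)), (21, 158))]
[0.048, -0.004, 0.036] [0.048, 0.003, 0.052] [-1.11, 0.65, 0.57, 2.04, -0.03, 0.4, 0.42] [((0.53, 0.25, 0.17), (20, 180)), ((np.float64(0.528), np.float64(0.248), np.float64(0.024)), (20, 150))]
```

```bash
sed -i 's/^W=.*/W=[0,0,([0.53,0.25,0.17],(26,180)),([.528,.248,.024],(21,158))]/' nx.py; python3 nx.py 2 | grep -E "shift|clr"
```

```text
shift [-3.28  5.2  -0.11] turn [  2.71 -12.86  -3.82]
shift [-1.64  3.26 -0.05] turn [-1.46  3.36  0.82]
end [-1.06  0.62  0.51  2.07  0.09  0.33  0.44] clr [0.046 0.001 0.031] endclr [0.046 0.013 0.054]
```

```bash
python3 -m inch '[[[-0.33,0.52,-0.01],[0.27,-1.29,-0.38],100],[[-0.66,1.04,-0.02],[0.54,-2.57,-0.76],100],[[-0.98,1.56,-0.03],[0.81,-3.86,-1.15],100],[[-1.31,2.08,-0.04],[1.08,-5.14,-1.53],100],[[-1.64,2.6,-0.05],[1.36,-6.43,-1.91],100],[[-1.97,3.12,-0.07],[1.63,-7.72,-2.29],100],[[-1.97,3.12,-0.07],[1.63,-7.72,-2.29],100]]' | grep -E "pos|force"
python3 nx.py 2
```

```text
eef_pos: [0.54, 0.199, 0.2477]
ft_force: [-0.5, 0.8, 0.7]
7.65 [-1.015  0.205  0.57   1.941  0.094  0.82   0.497] [0.54  0.199 0.248] [-0.5  0.8  0.7]
tau [  0.1 -30.8   3.2 -22.8   0.6  -1.    0.3]
shift [-1.36  1.72  0.8 ] turn [ 1.1  -5.09 -1.56]
shift [-1.64  3.26 -0.05] turn [-1.46  3.36  0.82]
end [-1.05  0.61  0.5   2.08  0.11  0.33  0.43] clr [ 0.046 -0.     0.028] endclr [0.046 0.014 0.054]
now [0.166 0.004 0.029]
```

```bash
python3 -m inch '[[[-0.34,0.43,0.2],[0.27,-1.27,-0.4],100],[[-0.68,0.86,0.4],[0.55,-2.55,-0.8],100],[[-1.02,1.3,0.6],[0.83,-3.8,-1.17],100],[[-1.36,1.72,0.8],[1.1,-5.09,-1.56],100],[[-1.36,1.72,0.8],[1.1,-5.09,-1.56],100]]' | grep -E "pos|force"
python3 nx.py 3
python3 - <<'E'
from pl import *; from srch4 import rr,Ch
pl([(np.array([.528,.248,.09]),rr((21,158)))],Ch)
E
```

```text
eef_pos: [0.5323, 0.2479, 0.1712]
ft_force: [0.7, -0.9, 0.3]
8.15 [-1.077  0.264  0.506  2.128  0.321  0.423  0.685] [0.532 0.248 0.171] [ 0.7 -0.9  0.3]
tau [ -0.3 -30.8   3.2 -19.5   0.7  -1.4   0.2]
shift [-1.72  3.26  0.  ] turn [-1.45  3.31  0.84]
end [-1.05  0.6   0.49  2.09  0.13  0.33  0.4 ] clr [0.046 0.012 0.037] endclr [0.046 0.012 0.054]
now [0.165 0.018 0.035]
shift [-0.99  1.77  0.  ] turn [-1.45  3.31  0.84]
end [-1.09  0.48  0.53  2.07  0.17  0.46  0.41] clr [0.09  0.    0.038] endclr [0.09  0.    0.045]
```

```bash
python3 -m inch '[[[-0.33,0.59,0],[-0.48,1.1,0.28],100],[[-0.66,1.18,0],[-0.97,2.2,0.56],100],[[-0.99,1.77,0],[-1.45,3.31,0.84],100],[[-0.99,1.77,0],[-1.45,3.31,0.84],100]]' | grep -E "pos|force"
python3 - <<'E'
from pl import *; from srch4 import rr,Ch
log(); o=get_obs(); print("tau",np.round(o["tau"],1))
a=shot("wrist","w1"); hsv=cv2.cvtColor(a[0],cv2.COLOR_RGB2HSV); m=(hsv[...,0]<22)&(hsv[...,1]>110)&(hsv[...,2]>100)
rc=np.argwhere(m); W=atz("wrist",rc.astype(float),.013,a[2]); k=np.linalg.norm(W[:,:2]-[.528,.248],axis=1)<.07
print(k.sum(), cv2.minEnclosingCircle(W[k][:,:2].astype(np.float32)))
q,P=cloud("wrist",a[1],np.ones(m.shape,bool),a[2]); g=P[(P[:,2]>.025)&(P[:,2]<.05)&(np.linalg.norm(P[:,:2]-[.528,.248],axis=1)<.05)]
if len(g): print("grip pts",len(g),np.round(np.median(g,0),4),np.round(g.min(0),3),np.round(g.max(0),3))
E
```

```text
eef_pos: [0.5306, 0.2492, 0.091]
ft_force: [-0.1, -0.3, 0.2]
8.55 [-1.103  0.468  0.544  2.077  0.169  0.462  0.408] [0.531 0.249 0.091] [-0.1 -0.3  0.2]
tau [  0.2 -36.8   6.5 -16.5   0.2  -0.5  -0.4]
2659 ((0.5263085961341858, 0.24453403055667877), 0.04334874078631401)
grip pts 1007 [0.5226 0.2463 0.0407] [0.516 0.234 0.025] [0.537 0.256 0.043]
```

View pics/w1.png

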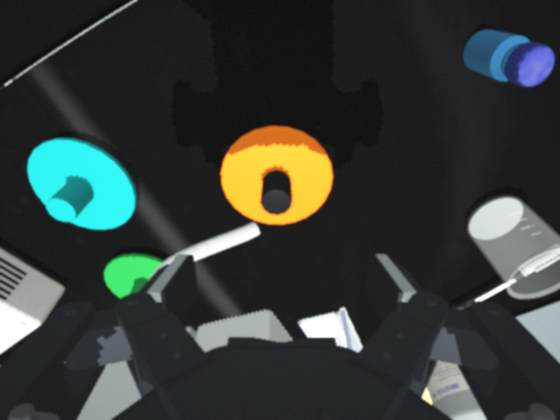

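The wrist view shows the orange cover at (277,178) with its black grip at (277,190), between the open fingers. The turquoise and green look-alikes are off to the left.

Run:
```python
from pl import *; from srch4 import rr,Ch
pl([(np.array([.530,.243,.019]),rr((21,158)))],Ch)
```

```text
shift [-0.63  1.72 -0.15] turn [-0.03 -0.01  0.03]
end [-1.05  0.6   0.5   2.1   0.14  0.31  0.41] clr [0.038 0.001 0.047] endclr [0.038 0.006 0.048]
```

```bash
python3 -m inch '[[[-0.2,0.5,-0.15],[0,0,0],100],[[-0.38,1,-0.15],[0,0,0],100],[[-0.5,1.4,-0.15],[0,0,0],100],[[-0.63,1.72,-0.15],[0,0,0],100],[[-0.63,1.72,-0.15],[0,0,0],100]]' 40 | grep -E "pos|force|rot"; python3 -c "
from pl import *; from srch4 import Ch
log(); o=get_obs(); print(np.round(o['tau'],1), np.round(clear(np.array(o['joint_pos']),Ch),3))"
```

```text
eef_pos: [0.5279, 0.2427, 0.0187]
tool_rot: [[0.865, 0.335, 0.373], [-0.35, -0.131, 0.928], [0.36, -0.933, 0.004]]
ft_force: [-0.2, 0.1, -0.1]
9.1 [-1.058  0.592  0.503  2.123  0.144  0.293  0.397] [0.528 0.243 0.019] [-0.2  0.1 -0.1]
[  0.2 -41.1   7.2 -12.6   0.3  -0.6  -0. ] [0.042 0.012 0.051]
```

```bash
python3 -m inch '[[[0,0,0],[0,0,0],0],[[0,0,0],[0,0,0],0],[[0,0,0],[0,0,0],0],[[0,0,0],[0,0,0],0],[[0,0,0],[0,0,0],0],[[0,0,0],[0,0,0],0],[[0,0,0],[0,0,0],0]]' 45 | grep -E "pos|force|width"
python3 -m inch '[[[0.2,-0.5,0],[0,0,0],0],[[0.4,-1,0],[0,0,0],0],[[0.54,-1.4,0],[0,0,0],0],[[0.54,-1.4,0],[0,0,0],0]]' | grep -E "pos|force|width"
python3 - <<'E'
from h import *
log(); a=shot("wrist","w2")
E
```

```text
eef_pos: [0.5277, 0.2438, 0.0192]
ft_force: [-2.6, 0.0, 5.0]
gripper_width: 0.0199
eef_pos: [0.5286, 0.2439, 0.0806]
ft_force: [0.1, -0.1, -0.2]
gripper_width: 0.0202
10.2 [-1.092  0.477  0.539  2.099  0.168  0.422  0.412] [0.529 0.244 0.081] [ 0.1 -0.1 -0.2]
```

View pics/w2.png

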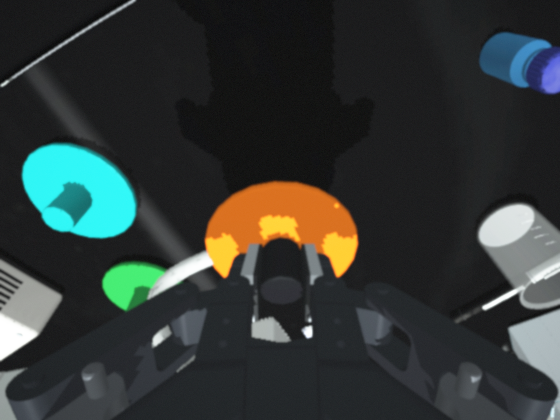

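The cover is in the grip, with its flange at about (280,230). Next I plan the way back over the arch to the well, keeping the tilt constant.

```bash
cat > srch5.py <<'E'
from srch2 import *
import sys
q=np.array(get_obs()["joint_pos"]); Rg=np.array(get_obs()["tool_rot"]); C2=C[(np.linalg.norm(C[:,:2]-[.528,.248],axis=1)>.09)&(C[:,2]>.11)]
C2=C2[~((C2[:,2]<.3)&(np.linalg.norm(C2[:,:2]-[.528,.248],axis=1)<.12))]
def RR(d): return rz(np.radians(d))@Rg
def ev(W,n=10):
    x,o=q,[]
    for a,d in W:
        x,o1=sim(x,[(np.array(a),RR(d))],C2,n); o+=o1; c=np.min([k for _,k in o],0)
        if c.min()<-.004: return (-1,)
    Q=np.array([a for a,_ in o])
    if Q[2:,5].max()>1.9 or Q[:,5].min()<.27 or (Q<LO+.06).any() or (Q[:,[0,1,2,3,4,6]]>HI[[0,1,2,3,4,6]]-.06).any() or abs(fkT(x)[0]-W[-1][0]).max()>.01: return (-1,)
    return (c.min()+.3*min(min(o[-1][1]),.03),np.round(c,3).tolist(),np.round(o[-1][1],3).tolist(),np.round(x,2).tolist(),W)
def one(s):
    g=np.random.default_rng(s); U=lambda a,b,r=2: round(float(g.uniform(a,b)),r)
    d=U(-160,130,0); k=sorted(g.uniform(0,1,4)); k[0]*=.5
    z1=U(.2,.26); return ev([((U(.52,.54),U(.2,.26),z1),round(k[0]*d)),((U(.5,.57),U(.08,.15),U(.36,.5)),round(k[1]*d)),((U(.46,.55),U(-.15,.05),U(.42,.55)),round(k[2]*d)),((.519,-.087,.25),d),((.519,-.087,.12),d)])
if __name__=="__main__":
    t=time.time(); res=[]
    with Pool() as P:
        for r in P.imap_unordered(one,range(90000),chunksize=20):
            if r[0]>-1: res.append(r)
            if time.time()-t>70: P.terminate(); break
    res.sort(key=lambda r:-r[0]); print(len(res),np.round(clear(q,C2),3))
    for r in res[:5]: print(*r[1:])
E
python3 srch5.py
```

```text
0 [0.084 0.004 0.052]
```

```bash
cat > dbg.py <<'E'
from srch5 import *
def run(W,n=8):
    x=q
    for a,d in W:
        x,o=sim(x,[(np.array(a),RR(d))],C2,n); c=np.min([k for _,k in o],0); e=abs(fkT(x)[0]-a).max(); print(a,d,np.round(c,3),np.round(o[-1][1],3),"q",np.round(x,2),"e",round(e,3))
for d in (-120,-60,0,60,90,110):
    run([((.531,.249,.17),0),((.535,.2,.25),0),((.54,.116,.42),0),((.5,-.05,.5),d/2),((.5,-.1,.45),d),((.519,-.087,.25),d),((.519,-.087,.12),d)]); print()
E
python3 dbg.py
```

```text
(0.531, 0.249, 0.17) 0 [ 0.09  -0.024  0.011] [ 0.137 -0.024  0.011] q [-1.13  0.34  0.57  2.02  0.2   0.63  0.43] e 0.0
(0.535, 0.2, 0.25) 0 [ 0.145 -0.034  0.   ] [ 0.171 -0.009  0.   ] q [-1.12  0.19  0.61  1.99  0.25  0.78  0.51] e 0.0
(0.54, 0.116, 0.42) 0 [ 0.172 -0.024 -0.006] [0.187 0.026 0.042] q [-1.09 -0.03  0.66  1.79  0.31  1.13  0.67] e 0.0
(0.5, -0.05, 0.5) -60.0 [0.188 0.032 0.03 ] [0.188 0.089 0.03 ] q [-0.94  0.01  0.76  1.59  0.37  1.55 -0.05] e 0.001
(0.5, -0.1, 0.45) -120 [0.148 0.053 0.035] [0.148 0.053 0.07 ] q [-0.72  0.31  0.95  1.47  0.04  1.71 -0.67] e 0.0
(0.519, -0.087, 0.25) -120 [ 0.082 -0.022  0.009] [ 0.082 -0.022  0.009] q [-0.67  0.48  0.87  1.74 -0.09  1.33 -0.69] e 0.001
(0.519, -0.087, 0.12) -120 [ 0.034 -0.035  0.009] [ 0.034 -0.03   0.009] q [-0.6   0.64  0.79  1.85 -0.19  1.09 -0.66] e 0.0

(0.531, 0.249, 0.17) 0 [ 0.09  -0.024  0.011] [ 0.137 -0.024  0.011] q [-1.13  0.34  0.57  2.02  0.2   0.63  0.43] e 0.0
(0.535, 0.2, 0.25) 0 [ 0.145 -0.034  0.   ] [ 0.171 -0.009  0.   ] q [-1.12  0.19  0.61  1.99  0.25  0.78  0.51] e 0.0
(0.54, 0.116, 0.4
[... 3220 characters left out ...]
) 0 [ 0.145 -0.034  0.   ] [ 0.171 -0.009  0.   ] q [-1.12  0.19  0.61  1.99  0.25  0.78  0.51] e 0.0
(0.54, 0.116, 0.42) 0 [ 0.172 -0.024 -0.006] [0.187 0.026 0.042] q [-1.09 -0.03  0.66  1.79  0.31  1.13  0.67] e 0.0
(0.5, -0.05, 0.5) 55.0 [0.193 0.052 0.025] [0.225 0.136 0.027] q [-1.06 -0.28  0.95  1.7   0.05  1.28  2.06] e 0.001
(0.5, -0.1, 0.45) 110 [0.173 0.118 0.015] [0.173 0.118 0.015] q [-1.72 -0.28  1.22  1.58  0.02  1.5   2.5 ] e 0.232
(0.519, -0.087, 0.25) 110 [ 0.179 -0.04  -0.001] [ 0.18  -0.04  -0.001] q [-1.65 -0.28  1.25  2.06  0.05  1.02  2.6 ] e 0.206
(0.519, -0.087, 0.12) 110 [ 0.181 -0.036 -0.001] [0.183 0.035 0.044] q [-1.62 -0.28  1.25  2.31  0.1   0.76  2.6 ] e 0.195
```

```bash
cat > back.py <<'E'
import sys; from pl import *; from srch5 import C2
L=[list(map(np.array,json.loads(l))) for l in open("log.txt")]
if __name__=="__main__":
    if "l" in sys.argv: 
        for i,l in enumerate(L): print(i,np.round(l[1],3),np.round(l[0],2))
    idx=[int(a) for a in sys.argv[1].split(",")]; pl([(L[i][1],L[i][2]) for i in idx],C2)
E
python3 back.py -2 l | tail -14; cp C.npy C0.npy
python3 - <<'E'
from back import *
tg=[(l[1],l[2]) for l in L if abs(l[1]-[.532,.248,.171]).max()<.002][:1]+[(l[1],l[2]) for l in L if abs(l[1]-[.54,.199,.248]).max()<.002][:1]+[(l[1],l[2]) for l in L if abs(l[1]-[.561,.116,.374]).max()<.002][:1]+[(l[1],l[2]) for l in L if abs(l[1]-[.47,-.003,.578]).max()<.003][:1]
for i in range(1,len(tg)+1): print(i)or pl(tg[:i],C2)
E
```

```text
7 [ 0.47  -0.003  0.578] [-0.84  0.1   0.88  1.31 -0.07  1.91 -0.77]
8 [0.533 0.091 0.447] [-0.92  0.01  0.8   1.67 -0.2   1.29 -0.75]
9 [0.533 0.091 0.447] [-0.92  0.01  0.8   1.67 -0.2   1.29 -0.75]
10 [0.594 0.119 0.369] [-0.79  0.32  0.73  1.53 -0.24  1.39  0.17]
11 [0.561 0.116 0.374] [-0.85  0.23  0.74  1.61 -0.19  1.35  0.12]
12 [0.561 0.116 0.374] [-0.85  0.23  0.74  1.61 -0.19  1.35  0.12]
13 [0.561 0.116 0.374] [-0.85  0.23  0.74  1.61 -0.19  1.35  0.12]
14 [0.54  0.199 0.248] [-1.02  0.2   0.57  1.94  0.09  0.82  0.5 ]
15 [0.532 0.248 0.171] [-1.08  0.26  0.51  2.13  0.32  0.42  0.68]
16 [0.531 0.249 0.091] [-1.1   0.47  0.54  2.08  0.17  0.46  0.41]
17 [0.528 0.243 0.019] [-1.06  0.59  0.5   2.12  0.14  0.29  0.4 ]
18 [0.529 0.244 0.081] [-1.09  0.48  0.54  2.1   0.17  0.42  0.41]
shift [-0.53  1.42 -0.03] turn [-0.03  0.    0.  ]
end [-1.05  0.59  0.5   2.11  0.14  0.3   0.4 ] clr [0.038 0.004 0.052] endclr [0.038 0.007 0.053]
1
shift [ 0.89 -2.12  0.16] turn [ 1.38 -3.31 -0.81]
end [-1.07  0.26  0.51  2.13  0.32  0.42  0.69] clr [0.089 0.004 0.042] endclr [0.165 0.007 0.046]
2
shift [ 0.89 -2.12  0.16] turn [ 1.38 -3.31 -0.81]
shift [ 1.02 -1.63 -1.22] turn [-1.09  5.04  1.59]
end [-1.    0.21  0.56  1.94  0.09  0.82  0.5 ] clr [ 0.089 -0.012  0.021] endclr [ 0.165 -0.011  0.027]
3
shift [ 0.89 -2.12  0.16] turn [ 1.38 -3.31 -0.81]
shift [ 1.02 -1.63 -1.22] turn [-1.09  5.04  1.59]
shift [ 2.31 -2.76 -1.25] turn [-1.58  7.77  2.28]
end [-0.83  0.24  0.71  1.6  -0.19  1.35  0.11] clr [ 0.089 -0.012  0.021] endclr [0.156 0.055 0.023]
4
shift [ 0.89 -2.12  0.16] turn [ 1.38 -3.31 -0.81]
shift [ 1.02 -1.63 -1.22] turn [-1.09  5.04  1.59]
shift [ 2.31 -2.76 -1.25] turn [-1.58  7.77  2.28]
shift [ 2.31 -5.2  -2.78] turn [-1.26  9.55 -0.76]
end [-0.87  0.12  0.92  1.3  -0.09  1.91 -0.76] clr [ 0.089 -0.012  0.021] endclr [0.177 0.155 0.043]
```

```bash
python3 -m inch '[[[0.22,-0.53,0.04],[0.35,-0.83,-0.2],0],[[0.45,-1.06,0.08],[0.69,-1.66,-0.4],0],[[0.67,-1.6,0.12],[1.04,-2.5,-0.6],0],[[0.89,-2.12,0.16],[1.38,-3.31,-0.81],0],[[0.89,-2.12,0.16],[1.38,-3.31,-0.81],0]]' | grep -E "pos|force|width"
cat > tw.py <<'E'
import sys; from back import *
i=int(sys.argv[1]); q=np.array(get_obs()["joint_pos"]); log(); b=[]
for dx in(-.03,0,.03):
  for dy in(-.03,0,.03):
    for dz in (-.02,.02):
     for al in (0,.15,-.15):
      for be in (0,.15,-.15):
        R=L[i][2]@Ro.from_rotvec([al,0,be]).as_matrix(); x,o=sim(q,[(L[i][1]+[dx,dy,dz],R)],C2,6); c=np.min([k for _,k in o],0); b.append((c.min(),dx,dy,dz,al,be,np.round(x,2)))
b.sort(key=lambda r:-r[0])
for r in b[:3]: print(r)
r=b[0]; pl([(L[i][1]+r[1:4],L[i][2]@Ro.from_rotvec([r[4],0,r[5]]).as_matrix())],C2)
x=np.array(q); sh,el,w,t=pts2(r[6],P2); o=rots(r[6])[5]@np.array([0,.027,0]); d=segd(C2,el+o,w+o); print("near",np.round(C2[np.argsort(d)[:3]],2).tolist())
E
python3 tw.py 14
```

```text
eef_pos: [0.5325, 0.2472, 0.1718]
ft_force: [-0.6, -0.1, -0.8]
gripper_width: 0.02
10.75 [-1.072  0.262  0.501  2.128  0.326  0.424  0.681] [0.532 0.247 0.172] [-0.6 -0.1 -0.8]
(np.float64(0.004784930245492855), -0.03, -0.03, -0.02, 0, -0.15, array([-1.2 ,  0.14,  0.69,  2.12,  0.38,  0.67,  0.21]))
(np.float64(0.002988431581246745), 0, 0, -0.02, 0.15, -0.15, array([-1.14,  0.15,  0.66,  2.12,  0.3 ,  0.51,  0.29]))
(np.float64(0.0012251270689300348), -0.03, 0.03, -0.02, 0.15, -0.15, array([-1.26,  0.13,  0.68,  2.15,  0.38,  0.54,  0.13]))
shift [ 0.12 -1.5  -1.96] turn [-1.46  4.93  0.19]
end [-1.2   0.14  0.68  2.12  0.38  0.67  0.21] clr [0.166 0.005 0.016] endclr [0.176 0.009 0.016]
near [[0.32, 0.25, 0.56], [0.33, 0.16, 0.52], [0.34, 0.16, 0.51]]
```

Run:
```python
from back import *
R1=L[14][2]@Ro.from_rotvec([0,0,-.15]).as_matrix(); R2=L[14][2]@Ro.from_rotvec([.15,0,-.15]).as_matrix()
for nm,a in (("1",[(L[14][1]+[-.03,-.03,-.02],R1)]),("2",[(L[14][1]+[0,0,-.02],R2)]),("0",[(L[14][1],L[14][2])])):
    for b in ([(L[12][1],L[12][2])],[(L[8][1],L[8][2])],[(np.array([.53,.14,.36]),L[12][2])]):
        print(nm); pl(a+b,C2)
```

```text
1
shift [ 0.12 -1.5  -1.96] turn [-1.46  4.93  0.19]
shift [ 3.1  -2.66 -0.18] turn [-2.16  7.66  3.63]
end [-0.89  0.26  0.78  1.6  -0.22  1.35  0.13] clr [0.158 0.002 0.016] endclr [0.158 0.057 0.023]
1
shift [ 0.12 -1.5  -1.96] turn [-1.46  4.93  0.19]
shift [ 3.61 -4.5  -0.93] turn [-1.88 16.23  4.16]
end [-1.02  0.02  0.9   1.66 -0.21  1.29 -0.74] clr [0.165 0.004 0.016] endclr [0.187 0.074 0.069]
1
shift [ 0.12 -1.5  -1.96] turn [-1.46  4.93  0.19]
shift [ 2.07 -2.72 -0.1 ] turn [-2.16  7.66  3.63]
end [-0.97  0.21  0.78  1.68 -0.18  1.31  0.05] clr [ 0.165 -0.002  0.015] endclr [0.166 0.053 0.053]
2
shift [ 0.79 -1.17 -1.2 ] turn [-0.07  5.03 -0.19]
shift [ 2.9  -2.99 -0.74] turn [-3.51  7.83  3.05]
end [-0.87  0.25  0.76  1.6  -0.21  1.35  0.13] clr [0.157 0.003 0.016] endclr [0.157 0.057 0.023]
2
shift [ 0.79 -1.17 -1.2 ] turn [-0.07  5.03 -0.19]
shift [ 3.42 -4.92 -1.2 ] turn [-2.94 16.44  2.93]
end [-0.99  0.02  0.87  1.66 -0.21  1.29 -0.74] clr [0.164 0.001 0.016] endclr [0.187 0.074 0.069]
2
shift [ 0.79 -1.17 -1.2 ] turn [-0.07  5.03 -0.19]
shift [ 1.88 -3.04 -0.66] turn [-3.51  7.83  3.05]
end [-0.95  0.2   0.75  1.68 -0.17  1.31  0.04] clr [0.164 0.001 0.016] endclr [0.165 0.053 0.054]
0
shift [ 1.01 -1.62 -1.2 ] turn [-1.09  5.03  1.59]
shift [ 2.31 -2.76 -1.25] turn [-1.58  7.77  2.28]
end [-0.83  0.24  0.71  1.6  -0.19  1.35  0.11] clr [ 0.156 -0.013  0.02 ] endclr [0.156 0.056 0.023]
0
shift [ 1.01 -1.62 -1.2 ] turn [-1.09  5.03  1.59]
shift [ 2.54 -4.65 -2.  ] turn [-0.66 16.24  3.09]
end [-0.92  0.02  0.8   1.66 -0.21  1.29 -0.74] clr [ 0.163 -0.013  0.02 ] endclr [0.187 0.074 0.069]
0
shift [ 1.01 -1.62 -1.2 ] turn [-1.09  5.03  1.59]
shift [ 1.28 -2.67 -1.16] turn [-1.58  7.77  2.28]
end [-0.9   0.19  0.69  1.68 -0.16  1.3   0.03] clr [ 0.163 -0.013  0.02 ] endclr [0.164 0.052 0.053]
```

Option 2, then on to log pose 12.

```bash
python3 -m inch '[[[0.2,-0.29,-0.3],[0,1.26,-0.05],0],[[0.4,-0.58,-0.6],[0,2.5,-0.1],0],[[0.6,-0.88,-0.9],[-0.05,3.8,-0.15],0],[[0.79,-1.17,-1.2],[-0.07,5.03,-0.19],0],[[0.79,-1.17,-1.2],[-0.07,5.03,-0.19],0]]' | grep -E "force|width"
python3 - <<'E'
from back import *
log(); print(np.round(get_obs()["tau"],1)); pl([(np.array([.53,.14,.36]),L[12][2])],C2)
E
```

```text
ft_force: [1.2, 0.9, -0.0]
gripper_width: 0.0205
11.25 [-1.155  0.154  0.664  2.118  0.303  0.516  0.281] [0.54  0.198 0.226] [ 1.2  0.9 -0. ]
[ -0.2 -25.3   2.8 -21.9   0.6  -0.9  -0.5]
shift [ 1.89 -3.06 -0.65] turn [-3.49  7.81  3.07]
end [-0.96  0.2   0.76  1.68 -0.17  1.31  0.04] clr [ 0.165 -0.     0.019] endclr [0.165 0.053 0.054]
```

```bash
python3 -m inch '[[[0.27,-0.44,-0.09],[-0.5,1.1,0.44],0],[[0.54,-0.88,-0.18],[-1,2.2,0.88],0],[[0.81,-1.3,-0.28],[-1.5,3.3,1.3],0],[[1.08,-1.75,-0.37],[-2,4.4,1.75],0],[[1.35,-2.2,-0.46],[-2.5,5.5,2.2],0],[[1.62,-2.6,-0.56],[-3,6.6,2.6],0],[[1.89,-3.06,-0.65],[-3.49,7.81,3.07],0],[[1.89,-3.06,-0.65],[-3.49,7.81,3.07],0]]' | grep -E "force|width"
python3 - <<'E'
from back import *
log(); print(np.round(get_obs()["tau"],1)); 
# static scan at well, all q3
Rg=L[18][2]; C3=C2; g=[]
for d in range(-180,180,30):
  R=rz(np.radians(d))@Rg
  for q3 in np.arange(-.9,1.2,.3):
    x,e=ik(np.array([.519,-.087,.12]),R,np.array([.3-q3,.5,q3,1.95,0,.9,0]),q3)
    if e<.01 and abs(x[6])<2.55: g.append((min(clear(x,C3)),np.round(clear(x,C3),3),d,round(q3,1),np.round(x,2)))
g.sort(key=lambda r:-r[0])
for r in g[:7]: print(*r[1:])
print("q3>.5")
for r in [r for r in g if r[3]>.5][:4]: print(*r[1:])
E
```

```text
ft_force: [0.1, 0.1, -0.5]
gripper_width: 0.0201
12.05 [-0.971  0.194  0.783  1.689 -0.169  1.308  0.052] [0.532 0.139 0.361] [ 0.1  0.1 -0.5]
[ -0.7 -27.5   3.  -25.9  -0.5   0.4  -0.2]
[0.061 0.028 0.023] 150 -0.6 [ 0.68  0.54 -0.6   1.83  0.04  1.12 -2.4 ]
[0.059 0.024 0.023] 150 -0.3 [ 0.45  0.5  -0.3   1.82 -0.11  1.12 -2.25]
[0.124 0.018 0.066] -30 0.3 [-0.33  0.28  0.3   2.21  0.47  0.48  0.21]
[0.072 0.013 0.057] 120 -0.0 [ 0.28  0.43  0.    1.92 -0.4   0.99 -2.46]
[0.12  0.013 0.066] -30 -0.0 [-0.07  0.26 -0.    2.22  0.62  0.53  0.07]
[0.137 0.01  0.023] 0 0.6 [-0.5   0.27  0.6   2.27 -0.15  0.3   1.38]
[0.13  0.009 0.066] -30 0.6 [-0.59  0.32  0.6   2.21  0.26  0.45  0.41]
q3>.5
[0.137 0.01  0.023] 0 0.6 [-0.5   0.27  0.6   2.27 -0.15  0.3   1.38]
[0.13  0.009 0.066] -30 0.6 [-0.59  0.32  0.6   2.21  0.26  0.45  0.41]
[0.128 0.005 0.022] 0 0.9 [-0.74  0.35  0.9   2.26 -0.56  0.34  1.77]
[ 0.096 -0.011  0.066] -30 0.9 [-0.82  0.42  0.9   2.2  -0.09  0.43  0.74]
```

```bash
cat > m2.py <<'E'
from clr import *
from scipy.optimize import lsq_linear
V=.7*np.array([2.57,2.57,3.14,3.14,3.14,3.14,3.14])
def step2(q,p,R,dt,lam=.02,mg=.004):
    p0,R0=fkT(q); e=np.r_[p-p0,Ro.from_matrix(R@R0.T).as_rotvec()]; J=jac(q)
    l=np.maximum(-V*dt,LO+mg-q); h=np.minimum(V*dt,HI-mg-q); h=np.maximum(h,l+1e-9)
    A=np.vstack([J,lam*np.eye(7)]); return q+lsq_linear(A,np.r_[e,np.zeros(7)],(l,h)).x
def sim2(q,rows,lam=.02,k=5,mg=.004):
    "rows: list of (p,R) target per 0.1 s, rate-limited as the interface"
    p,R=fkT(q); out=[]
    for pt,Rt in rows:
        d=np.array(pt)-p; n=np.linalg.norm(d); ps=p+d*min(1,.05/max(n,1e-9)); rv=Ro.from_matrix(Rt@R.T).as_rotvec(); a=np.linalg.norm(rv); Rs=Ro.from_rotvec(rv*min(1,.15/max(a,1e-9))).as_matrix()@R
        for i in range(1,k+1):
            q=step2(q,p+(ps-p)*i/k,Ro.from_rotvec(Ro.from_matrix(Rs@R.T).as_rotvec()*i/k).as_matrix()@R,.1/k,lam,mg)
        p,R=fkT(q) if 1 else (ps,Rs); out.append(q.copy())
    return q,out
if __name__=="__main__":
    S=[list(map(np.array,json.loads(l))) for l in open("log.txt")]
    def rows(q,l):
        p,T=fkT(q); return [(p+T@(np.array(s)*.04),T@Ro.from_rotvec(np.radians(6*np.array(r))).as_matrix()) for s,r in l]
    q=S[5][0]
    for lam in (.001,.02,.1):
        x,_=sim2(q,rows(q,[([.4,-1.2,-1],[0,1,-.5])]+[([1.4,-6.3,-7],[0,5.2,-2.7])]*9),lam); print(lam,np.round(x,2),np.round(fkT(x)[0],3))
    print(np.round(S[6][0],2),np.round(S[6][1],3))
    q=S[3][0]
    x,_=sim2(q,rows(q,[([0,-1,0],[-1.4,0,-1.4]),([0,-2,0],[-2.8,0,-2.8])]+[([0,-2,0],[-4,0,-4])]*2)); print(np.round(x,3),np.round(S[4][0],3))
E
python3 m2.py
```

```text
0.001 [-1.03  0.    0.99  1.31 -0.01  1.99 -2.31] [ 0.42  -0.013  0.61 ]
0.02 [-0.39 -0.01  0.34  1.32 -0.01  1.99 -2.32] [ 0.416 -0.013  0.611]
0.1 [ 0.08 -0.01 -0.12  1.33 -0.01  1.99 -2.31] [ 0.413 -0.015  0.611]
[-0.86  0.04  1.07  1.27  0.    1.99 -2.05] [ 0.429 -0.105  0.617]
[ 0.49   0.376  0.206  1.032 -0.059  1.986 -0.728] [ 0.573  0.349  0.079  1.012 -0.025  1.95  -0.753]
```

```bash
cat > t.py <<'E'
from m2 import *; from h import get_obs; import time
S=[list(map(np.array,json.loads(l))) for l in open("log.txt")]; q0=np.array(get_obs()["joint_pos"])
C=np.load("C.npy"); C=C[C[:,2]>.12]
def go(seq):
    q=q0
    for p,R,n in seq:
        q,o=sim2(q,[(p,R)]*n,.001,4); print(np.round(q,2),np.round(fkT(q)[0],2),"clr",np.round(np.min([clear(x,C) for x in o[::2]],0),3))
R7=S[7][2]; R5=S[5][2]; R6=S[6][2]
print("A"); go([(S[7][1],R7,12),(S[6][1],R6,13),(S[5][1],R5,12)])
print("B"); go([(S[7][1],R7,12),(np.array([.44,-.3,.565]),R7,9),(np.array([.44,-.3,.5]),rz(np.radians(-30))@S[2][2],12)])
# higher/stretch: sweep right with q6 locked
print("C"); go([(np.array([.45,0,.6]),R7,12),(np.array([.43,-.2,.66]),R7,9),(np.array([.44,-.35,.5]),R5,12)])
print("D"); go([(np.array([.45,0,.6]),R5,12),(np.array([.43,-.2,.66]),R5,9),(np.array([.44,-.35,.5]),R5,12)])
E
time timeout 200 python3 t.py
```

```text
A
[-0.92  0.14  0.99  1.3  -0.1   1.91 -0.74] [ 0.47 -0.    0.58] clr [0.172 0.067 0.034]
[-0.97  0.11  1.27  1.26 -0.06  1.98 -1.99] [ 0.43 -0.11  0.62] clr [0.183 0.172 0.038]
[-0.51  0.09  1.11  1.37 -0.04  1.61 -1.12] [ 0.44 -0.3   0.57] clr [0.179 0.191 0.106]
B
[-0.92  0.14  0.99  1.3  -0.1   1.91 -0.74] [ 0.47 -0.    0.58] clr [0.172 0.067 0.034]
[-0.27  0.32  1.09  1.21 -0.18  1.88 -0.03] [ 0.44 -0.3   0.56] clr [0.121 0.145 0.043]
[-0.48  0.26  1.28  1.44 -0.25  1.62 -1.14] [ 0.44 -0.3   0.5 ] clr [0.126 0.134 0.15 ]
C
[-0.95  0.08  0.96  1.29 -0.06  1.95 -0.8 ] [ 0.45 -0.    0.6 ] clr [0.173 0.067 0.021]
[-0.53  0.16  1.05  1.18 -0.07  1.99 -0.3 ] [ 0.43 -0.2   0.63] clr [0.166 0.184 0.038]
[-0.46  0.23  1.28  1.46 -0.2   1.48 -0.9 ] [ 0.44 -0.35  0.5 ] clr [0.14  0.157 0.134]
D
[-0.91 -0.11  0.66  1.42  0.19  1.76 -1.81] [ 0.45 -0.    0.6 ] clr [0.176 0.065 0.013]
[-0.74 -0.04  1.    1.22  0.12  1.84 -1.41] [ 0.43 -0.2   0.66] clr [0.202 0.199 0.056]
[-0.4   0.19  1.16  1.46 -0.14  1.47 -0.96] [ 0.44 -0.35  0.5 ] clr [0.158 0.172 0.144]
real	0m2.917s
user	0m3.181s
sys	0m0.170s
```

```bash
cat > s6.py <<'E'
from m2 import *; from h import get_obs; import time
from multiprocessing import Pool
S=[list(map(np.array,json.loads(l))) for l in open("log.txt")]; q0=np.array(get_obs()["joint_pos"]); Rg=S[18][2]
C=np.load("C.npy"); C=C[C[:,2]>.12]; C=C[::3]
C=np.vstack([C,np.stack(np.meshgrid([.667],np.arange(-.29,.18,.02),np.arange(.12,.55,.02)),-1).reshape(-1,3)])
def nrow(q,p,R):
    a,T=fkT(q); return int(max(np.linalg.norm(p-a)/.05,Ro.from_matrix(R@T.T).magnitude()/.15))+1
def one(s):
    g=np.random.default_rng(s); U=g.uniform; d=U(-180,180); Rf=rz(np.radians(d))@Rg; W=[]
    for i in range(g.integers(1,4)):
        t=U(0,.9); a=U(-np.pi,np.pi); W.append((np.array([U(.35,.6),U(-.5,.0),U(.4,.75)]).round(2),Ro.from_rotvec([t*np.cos(a),t*np.sin(a),0]).as_matrix()@rz(U(-2,2))@S[12][2]))
    W+=[(np.array([.5,-.2,.42]),Rf),(np.array([.519,-.087,.2]),Rf),(np.array([.519,-.087,.12]),Rf)]
    q=q0; m=9; T=0
    for i,(p,R) in enumerate(W):
        n=nrow(q,p,R)
        if n>20: return None
        T+=n; q,o=sim2(q,[(p,R)]*n,.001,3); m=min(m,min(min(clear(x,C)) for x in o[::(3 if i<len(W)-2 else 1)]+o[-1:]))
        if m<0: return None
    p,R=fkT(q)
    if np.linalg.norm(p-W[-1][0])>.006 or Ro.from_matrix(R@Rf.T).magnitude()>.03: return None
    return (m-.0003*T,m,T,round(d),np.round(q,2).tolist(),[(a.tolist(),np.round(Ro.from_matrix(b).as_rotvec(),3).tolist()) for a,b in W])
if __name__=="__main__":
    t=time.time(); res=[]
    with Pool() as P:
        for r in P.imap_unordered(one,range(100000),chunksize=8):
            if r: res.append(r)
            if time.time()-t>100: P.terminate(); break
    res.sort(key=lambda r:-r[0]); print(len(res))
    for r in res[:4]: print(*r[1:])
E
OMP_NUM_THREADS=1 python3 s6.py
```

```text
31
0.04281780222403369 46 123 [0.65, 0.47, -0.48, 1.91, -0.15, 0.97, -2.64] [([0.57, -0.26, 0.45], [0.265, 1.963, -2.152]), ([0.37, -0.16, 0.43], [-1.549, -0.325, 0.566]), ([0.5, -0.2, 0.42], [-0.801, -1.467, 1.088]), ([0.519, -0.087, 0.2], [-0.801, -1.467, 1.088]), ([0.519, -0.087, 0.12], [-0.801, -1.467, 1.088])]
0.035498934712388304 29 129 [0.55, 0.46, -0.35, 1.89, -0.19, 1.01, -2.52] [([0.51, -0.11, 0.67], [0.636, -2.349, 1.523]), ([0.5, -0.2, 0.42], [-0.741, -1.516, 1.155]), ([0.519, -0.087, 0.2], [-0.741, -1.516, 1.155]), ([0.519, -0.087, 0.12], [-0.741, -1.516, 1.155])]
0.03151254183600819 30 118 [0.51, 0.43, -0.29, 1.93, -0.28, 0.95, -2.61] [([0.59, -0.21, 0.7], [0.519, -2.161, 1.537]), ([0.5, -0.2, 0.42], [-0.859, -1.417, 1.02]), ([0.519, -0.087, 0.2], [-0.859, -1.417, 1.02]), ([0.519, -0.087, 0.12], [-0.859, -1.417, 1.02])]
0.035089288903638535 42 142 [0.77, 0.55, -0.7, 1.85, 0.06, 1.09, -2.54] [([0.45, -0.35, 0.71], [-0.937, 1.529, -0.465]), ([0.44, -0.24, 0.49], [-0.166, 1.599, -0.986]), ([0.5, -0.2, 0.42], [-0.568, -1.638, 1.333]), ([0.519, -0.087, 0.2], [-0.568, -1.638, 1.333]), ([0.519, -0.087, 0.12], [-0.568, -1.638, 1.333])]
```

Run:
```python
from pl import *
pl([(np.array([.51,-.11,.67]),Ro.from_rotvec([.636,-2.349,1.523]).as_matrix())])
```

```text
shift [ 5.77 -7.91 -1.75] turn [-6.87 15.24 -0.3 ]
```

```bash
python3 -m inch '[[[5.77,-7.91,-1.75],[-6.87,15.24,-0.3],0],[[5.77,-7.91,-1.75],[-6.87,15.24,-0.3],0],[[5.77,-7.91,-1.75],[-6.87,15.24,-0.3],0],[[5.77,-7.91,-1.75],[-6.87,15.24,-0.3],0],[[5.77,-7.91,-1.75],[-6.87,15.24,-0.3],0],[[5.77,-7.91,-1.75],[-6.87,15.24,-0.3],0],[[5.77,-7.91,-1.75],[-6.87,15.24,-0.3],0],[[5.77,-7.91,-1.75],[-6.87,15.24,-0.3],0],[[5.77,-7.91,-1.75],[-6.87,15.24,-0.3],0],[[5.77,-7.91,-1.75],[-6.87,15.24,-0.3],0]]' | grep -E "force|width"
cat > nxt.py <<'E'
from pl import *; from s6 import *
log(); q=np.array(get_obs()["joint_pos"])
Rf=rz(np.radians(129))@Rg
for nm,W in (("full",[(np.array([.51,-.11,.67]),Ro.from_rotvec([.636,-2.349,1.523]).as_matrix())]),("skip",[])):
    W=W+[(np.array([.5,-.2,.42]),Rf),(np.array([.519,-.087,.2]),Rf),(np.array([.519,-.087,.12]),Rf)]
    x=q; print(nm); pl(W[:3])
    for p,R in W:
        n=nrow(x,p,R); x,o=sim2(x,[(p,R)]*n,.001,3); print(n,np.round(x,2),np.round(fkT(x)[0],3),np.round(np.min([clear(k,C) for k in o],0),3))
E
python3 nxt.py
```

```text
ft_force: [0.7, -0.6, -1.0]
gripper_width: 0.0202
13.05 [ 0.286  0.26  -0.25   1.239 -0.078  1.983 -0.832] [ 0.495 -0.06   0.523] [ 0.7 -0.6 -1. ]
full
shift [ 1.11 -3.75 -0.05] turn [-2.83  5.46 -0.95]
shift [-2.11  4.29  4.62] turn [-1.99 12.49  3.73]
shift [ 0.4   6.04 -1.33] turn [0. 0. 0.]
5 [ 0.99  0.42 -1.16  1.41 -0.09  1.99 -1.69] [ 0.46  -0.042  0.474] [0.123 0.123 0.086]
10 [ 1.05  0.31 -0.78  1.46 -0.09  1.67 -2.58] [ 0.5  -0.2   0.42] [0.121 0.113 0.06 ]
5 [ 0.79  0.41 -0.67  1.83 -0.09  1.16 -2.66] [ 0.519 -0.087  0.2  ] [0.113 0.057 0.053]
2 [ 0.76  0.51 -0.63  1.89 -0.04  1.   -2.66] [ 0.519 -0.087  0.12 ] [0.083 0.052 0.052]
skip
shift [1.91 1.86 3.44] turn [-2.78 18.47  1.63]
shift [ 0.4   6.04 -1.33] turn [0. 0. 0.]
shift [-0.72  1.86 -0.02] turn [0. 0. 0.]
14 [ 0.35  0.26  0.14  1.45 -0.29  1.7  -2.36] [ 0.5  -0.2   0.42] [0.11  0.117 0.067]
5 [ 0.22  0.36  0.06  1.83 -0.35  1.2  -2.4 ] [ 0.519 -0.087  0.2  ] [0.096 0.024 0.053]
2 [ 0.23  0.45  0.05  1.89 -0.38  1.05 -2.34] [ 0.519 -0.087  0.12 ] [0.064 0.008 0.052]
```

```bash
python3 -m inch '[[[1.11,-3.75,-0.05],[-2.83,5.46,-0.95],0],[[1.11,-3.75,-0.05],[-2.83,5.46,-0.95],0]]' | grep -E "force|width"; python3 nxt.py | sed -n '1p;/skip/,$p'
```

```text
ft_force: [0.7, 0.3, -1.7]
gripper_width: 0.0202
13.25 [ 0.616  0.3   -0.65   1.233 -0.049  1.982 -1.098] [ 0.488 -0.07   0.525] [ 0.7  0.3 -1.7]
skip
shift [1.01 1.64 3.72] turn [-2.13 16.68  1.5 ]
shift [ 0.4   6.04 -1.33] turn [0. 0. 0.]
shift [-0.72  1.86 -0.02] turn [0. 0. 0.]
12 [ 0.67  0.27 -0.28  1.45 -0.2   1.68 -2.45] [ 0.5  -0.2   0.42] [0.128 0.137 0.071]
5 [ 0.54  0.37 -0.34  1.82 -0.21  1.17 -2.53] [ 0.519 -0.087  0.2  ] [0.111 0.045 0.053]
2 [ 0.53  0.46 -0.33  1.89 -0.2   1.01 -2.51] [ 0.519 -0.087  0.12 ] [0.084 0.039 0.052]
```

```bash
python3 -m inch '[[[1,1.64,3.72],[-2.13,16.68,1.5],0],[[1,1.64,3.72],[-2.13,16.68,1.5],0],[[1,1.64,3.72],[-2.13,16.68,1.5],0],[[1,1.64,3.72],[-2.13,16.68,1.5],0],[[1,1.64,3.72],[-2.13,16.68,1.5],0],[[1,1.64,3.72],[-2.13,16.68,1.5],0],[[1,1.64,3.72],[-2.13,16.68,1.5],0],[[1,1.64,3.72],[-2.13,16.68,1.5],0],[[1,1.64,3.72],[-2.13,16.68,1.5],0],[[1,1.64,3.72],[-2.13,16.68,1.5],0]]' | grep -E "force|width"
python3 - <<'E'
from pl import *; from s6 import Rg
log(); Rf=rz(np.radians(129))@Rg
# well and knob refine from top picture
a=shot("top"); hsv=cv2.cvtColor(a[0],cv2.COLOR_RGB2HSV)
rc,P=cloud("top",a[1],np.ones((420,560),bool),a[2])
w=P[(P[:,2]>.068)&(P[:,2]<.085)&(np.linalg.norm(P[:,:2]-[.519,-.087],axis=1)<.05)]; print("rim pts",len(w), np.round(np.median(w[:,2]),4) if len(w) else 0, cv2.minEnclosingCircle(w[:,:2].astype(np.float32)) if len(w) else 0)
k=P[(P[:,2]>.088)&(P[:,2]<.105)&(np.linalg.norm(P[:,:2]-[.555,-.226],axis=1)<.05)]; print("knob",len(k),np.round(k.mean(0),4) if len(k) else 0, cv2.minAreaRect(k[:,:2].astype(np.float32)) if len(k) else 0)
pl([(np.array([.519,-.087,.2]),Rf)])
E
```

```text
ft_force: [0.4, -0.6, -0.3]
gripper_width: 0.0203
14.25 [ 0.661  0.318 -0.302  1.394 -0.184  1.719 -2.215] [ 0.501 -0.199  0.42 ] [ 0.4 -0.6 -0.3]
rim pts 125 0.0738 ((0.520378053188324, -0.09063582867383957), 0.038012128323316574)
knob 0 0 0
shift [-0.14  6.01 -1.55] turn [-0.32  2.49  0.21]
```

Run:
```python
from pl import *
a=shot("wrist","w3"); rc,P=cloud("wrist",a[1],np.ones((420,560),bool),a[2])
n=lambda c,r:(np.linalg.norm(P[:,:2]-c,axis=1)<r)
w=P[(P[:,2]>.066)&(P[:,2]<.084)&n([.52,-.089],.055)]; print("rim",len(w),np.round(np.median(w[:,2]),4) if len(w) else 0, cv2.minEnclosingCircle(w[:,:2].astype(np.float32)) if len(w) else 0)
k=P[(P[:,2]>.088)&(P[:,2]<.105)&n([.555,-.226],.05)]; print("knob",len(k), cv2.minAreaRect(k[:,:2].astype(np.float32)) if len(k) else 0)
h=P[(abs(P[:,2]-.055)<.006)&n([.537,-.156],.16)]; print("house",len(h),np.round(np.median(h[:,2]),4) if len(h) else 0,cv2.minAreaRect(h[:,:2].astype(np.float32)) if len(h) else 0)
```

```text
rim 546 0.0744 ((0.519183874130249, -0.09634151309728622), 0.03836941719055176)
knob 408 ((0.5546926259994507, -0.2343599945306778), (0.0487208366394043, 0.013780067674815655), 14.84797477722168)
house 11567 0.0557 ((0.5776325464248657, -0.15160001814365387), (0.21723583340644836, 0.25957179069519043), 14.4024019241333)
```

View pics/w3.png

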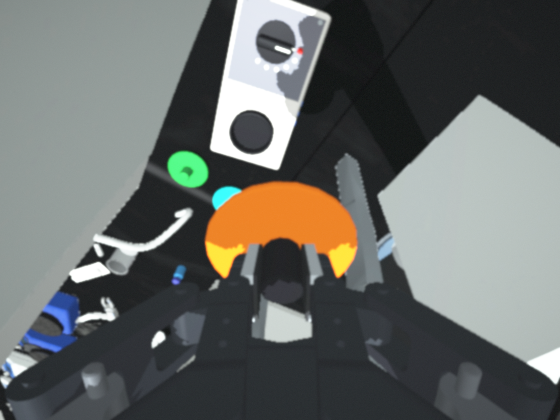

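The wrist view shows the cover held (280,230), the well at (252,131) and the knob at (276,42). The top and wrist estimates of the well differ by about 6 mm, so I want a closer look on the way. I work out where the well stays visible.

Run:
```python
from pl import *; from s6 import Rg,C,sim2,nrow
o=get_obs(); T=np.array(o["tool_rot"]); t=np.array(o["eef_pos"]); m,R,tv=cam("wrist"); Rf=rz(np.radians(129))@Rg
print("ft",o["ft_force"],"jv",np.round(o["joint_vel"],3))
Rct=R@T; tct=R@t+tv   # tool->cam
q=np.array(o["joint_pos"])
for dx,dy,z in [(0,0,.2),(0,.03,.2),(0,.06,.2),(-.02,.06,.2),(0,.03,.25),(0,.06,.25),(0,0,.25),(0,0,.3)]:
    p=np.array([.519+dx,-.09+dy,z]); R2=Rct@Rf.T; t2=tct-R2@p
    x,oo=sim2(q,[(p,Rf)]*nrow(q,p,Rf),.001,3)
    print(dx,dy,z,np.round(proj("wrist",[[.519,-.09-.038,.075],[.519,-.09,.075],[.519,-.09+.038,.075],[.555,-.23,.09]],(m,R2,t2))).tolist(),np.round(np.min([clear(k,C) for k in oo],0),3),np.round(x[[2,6]],2))
```

```text
ft [ 0.13777929  0.21812852 -0.11109787] jv [ 0.004  0.011 -0.02  -0.019  0.006  0.022  0.09 ]
0 0 0.2 [[116.0, 291.0], [156.0, 278.0], [191.0, 267.0], [-55.0, 288.0]] [0.115 0.051 0.053] [-0.31 -2.52]
0 0.03 0.2 [[79.0, 304.0], [125.0, 288.0], [164.0, 276.0], [-117.0, 305.0]] [0.117 0.035 0.053] [-0.33 -2.56]
0 0.06 0.2 [[37.0, 318.0], [90.0, 300.0], [134.0, 286.0], [-180.0, 324.0]] [0.119 0.021 0.053] [-0.35 -2.61]
-0.02 0.06 0.2 [[28.0, 291.0], [82.0, 276.0], [127.0, 263.0], [-193.0, 286.0]] [0.128 0.014 0.062] [-0.35 -2.59]
0 0.03 0.25 [[67.0, 300.0], [107.0, 287.0], [141.0, 276.0], [-94.0, 300.0]] [0.131 0.049 0.052] [-0.33 -2.58]
0 0.06 0.25 [[31.0, 311.0], [75.0, 297.0], [114.0, 285.0], [-146.0, 314.0]] [0.133 0.035 0.052] [-0.35 -2.62]
0 0 0.25 [[99.0, 290.0], [134.0, 278.0], [166.0, 268.0], [-45.0, 286.0]] [0.128 0.064 0.053] [-0.32 -2.54]
0 0 0.3 [[86.0, 288.0], [118.0, 278.0], [147.0, 269.0], [-37.0, 285.0]] [0.139 0.081 0.052] [-0.32 -2.56]
```

Run:
```python
from pl import *; from s6 import Rg
pl([(np.array([.519,-.068,.2]),rz(np.radians(129))@Rg)])
```

```text
shift [ 0.21  6.18 -1.8 ] turn [-0.33  2.58  0.22]
```

```bash
python3 -m inch '[[[0,1,-0.3],[0,0.5,0],0],[[0.1,2.2,-0.6],[-0.1,1,0.1],0],[[0.1,3.4,-1],[-0.2,1.5,0.1],0],[[0.2,4.6,-1.3],[-0.3,2,0.2],0],[[0.2,5.5,-1.6],[-0.33,2.58,0.22],0],[[0.21,6.18,-1.8],[-0.33,2.58,0.22],0],[[0.21,6.18,-1.8],[-0.33,2.58,0.22],0],[[0.21,6.18,-1.8],[-0.33,2.58,0.22],0]]' | grep -E "force|width"
cat > lk.py <<'E'
import sys; from pl import *
log(); a=shot("wrist"); rc,P=cloud("wrist",a[1],np.ones((420,560),bool),a[2]); cv2.imwrite(f"pics/{sys.argv[1]}.png",a[0][:,:,::-1])
n=lambda c,r:(np.linalg.norm(P[:,:2]-c,axis=1)<r)
w=(P[:,2]>.067)&(P[:,2]<.084)&n([.52,-.091],.05); print("rim",w.sum(),rc[w].min(0),rc[w].max(0),np.round(np.median(P[w,2]),4),cv2.minEnclosingCircle(P[w][:,:2].astype(np.float32)))
h=(abs(P[:,2]-.055)<.006)&n([.537,-.156],.16); print("house z",h.sum(),np.round(np.median(P[h,2]),4))
hsv=cv2.cvtColor(a[0],cv2.COLOR_RGB2HSV); m=(hsv[...,0]<22)&(hsv[...,1]>110)&(hsv[...,2]>60)
g=m[rc[:,0],rc[:,1]]&(P[:,2]>.03); G=P[g]; G=G[np.linalg.norm(G-np.median(G,0),axis=1)<.06]
c,v=np.linalg.eigh(np.cov(G.T)); nn=v[:,0]*np.sign(v[2,0]); print("flange",len(G),"normal",np.round(nn,3),"rms",np.sqrt(c[0]),"min",np.round(G.min(0),3),"max",np.round(G.max(0),3))
E
python3 lk.py w4
```

```text
ft_force: [0.7, -0.5, -0.3]
gripper_width: 0.02
15.15 [ 0.484  0.387 -0.326  1.804 -0.223  1.157 -2.565] [ 0.52  -0.069  0.202] [ 0.7 -0.5 -0.3]
rim 1963 [ 79 244] [168 333] 0.0747 ((0.5186510682106018, -0.09592727571725845), 0.03841652721166611)
house z 25065 0.0555
flange 7929 normal [ 0.016 -0.04   0.999] rms 0.0033426191193321225 min [ 0.478 -0.114  0.191] max [ 0.561 -0.041  0.237]
```

View pics/w4.png

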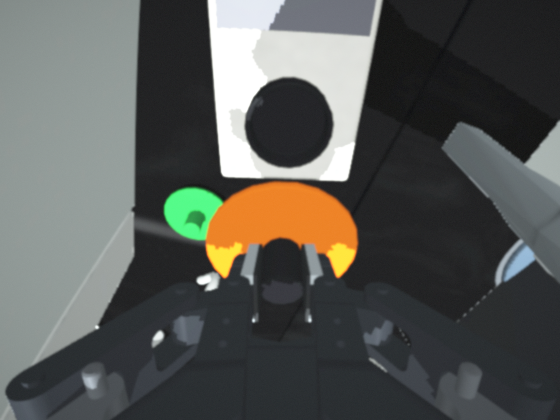

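The wrist view shows the well at (290,122), clear of the held cover (280,215). Rim and flange measured in the same camera agree to within 1-2 mm, so I align and go down to just above the rim.

Run:
```python
from pl import *; from s6 import Rg
Rf=rz(np.radians(129))@Rg; T=np.array(get_obs()["tool_rot"])
print("z in tool",np.round(T.T@[0,0,1],3),"x",np.round(T.T@[1,0,0],3),"y",np.round(T.T@[0,1,0],3))
pl([(np.array([.519,-.0935,.108]),Rf)])
```

```text
z in tool [ 0.36  -0.933  0.006] x [-0.271 -0.11  -0.956] y [ 0.893  0.342 -0.292]
shift [-1.37  2.01  0.19] turn [ 0.03 -0.01 -0.02]
```

```bash
python3 -m inch '[[[-0.5,0.3,0.1],[0,0,0],0],[[-0.8,0.8,0.19],[0,0,0],0],[[-1.1,1.4,0.19],[0,0,0],0],[[-1.37,2.01,0.19],[0.03,0,-0.02],0],[[-1.37,2.01,0.19],[0.03,0,-0.02],0],[[-1.37,2.01,0.19],[0.03,0,-0.02],0]]' | grep -E "pos|force|width"
python3 -m inch '[[[-0.04,0.1,0],[0,0,0],0],[[-0.09,0.23,0],[0,0,0],0],[[-0.13,0.33,0],[0,0,0],0],[[-0.13,0.33,0],[0,0,0],0]]' | grep -E "pos|force|width"
```

```text
eef_pos: [0.5184, -0.0944, 0.1074]
ft_force: [0.2, 0.3, -0.2]
gripper_width: 0.0202
eef_pos: [0.5178, -0.093, 0.0929]
ft_force: [0.6, -0.8, -1.4]
gripper_width: 0.0201
```

```bash
python3 -m inch '[[[-0.02,0.05,0],[0,0,0],0],[[-0.036,0.093,0],[0,0,0],0],[[-0.036,0.093,0],[0,0,0],0]]' | grep -E "pos|force|width"; python3 -m inch '[[[-0.02,0.05,0],[0,0,0],0],[[-0.03,0.08,0],[0,0,0],0],[[-0.03,0.08,0],[0,0,0],0]]' | grep -E "pos|force|width"
```

```text
eef_pos: [0.5179, -0.093, 0.089]
ft_force: [-0.6, 0.6, -1.6]
gripper_width: 0.0204
eef_pos: [0.518, -0.0931, 0.0863]
ft_force: [-1.8, -0.9, 3.9]
gripper_width: 0.0203
```

```bash
python3 -m inch '[[[-0.018,0.045,0],[0,0,0],0],[[-0.018,0.045,0],[0,0,0],0]]' | grep -E "pos|force"; python3 -m inch '[[[-0.018,0.045,0],[0,0,0],10],[[-0.018,0.045,0],[0,0,0],40],[[-0.018,0.045,0],[0,0,0],60],[[-0.018,0.045,0],[0,0,0],60],[[-0.018,0.045,0],[0,0,0],60]]' | grep -E "pos|force|width"
python3 - <<'E'
from pl import *
log(); T=np.array(get_obs()["tool_rot"]); print("knob est wrist (.5547,-.2344)"); print(np.round(T.T@[0,0,1],3))
E
```

```text
eef_pos: [0.518, -0.0931, 0.0861]
ft_force: [-5.5, -2.0, 16.2]
eef_pos: [0.5178, -0.093, 0.0815]
ft_force: [0.1, -0.1, -0.8]
gripper_width: 0.051
17.5 [ 0.501  0.547 -0.304  1.881 -0.197  0.942 -2.492] [ 0.518 -0.093  0.082] [ 0.1 -0.1 -0.8]
knob est wrist (.5547,-.2344)
[ 0.363 -0.932  0.011]
```

```bash
python3 -m inch '[[[0,-0.5,0],[0,0,0],60],[[0,-1.2,0],[0,0,0],60],[[0,-2.2,0],[0,0,0],70],[[0,-3,0],[0,0,0],85],[[0,-3,0],[0,0,0],85]]' | grep -E "pos|force|width"
python3 - <<'E'
from pl import *
log(); a=shot("wrist","w5"); rc,P=cloud("wrist",a[1],np.ones((420,560),bool),a[2])
hsv=cv2.cvtColor(a[0],cv2.COLOR_RGB2HSV); m=(hsv[...,0]<24)&(hsv[...,1]>110)&(hsv[...,2]>60)
k=m[rc[:,0],rc[:,1]]&(np.linalg.norm(P[:,:2]-[.519,-.096],axis=1)<.06); G=P[k]; A=np.c_[G[:,:2]-G[:,:2].mean(0),np.ones(len(G))]; s=np.linalg.lstsq(A,G[:,2],rcond=None)[0]; print("flange",len(G),"slopes",np.round(s,4),"centre",cv2.minEnclosingCircle(G[:,:2].astype(np.float32)))
n=np.linalg.norm(P[:,:2]-[.555,-.234],axis=1)<.05
b=P[n&(P[:,2]>.088)&(P[:,2]<.105)]; print("bar",len(b),cv2.minAreaRect(b[:,:2].astype(np.float32)) if len(b) else 0)
b=P[n&(P[:,2]>.058)&(P[:,2]<.068)]; print("skirt",len(b),cv2.minEnclosingCircle(b[:,:2].astype(np.float32)) if len(b) else 0)
E
```

```text
eef_pos: [0.5347, -0.1369, 0.1974]
ft_force: [-0.3, -0.2, -0.4]
gripper_width: 0.0726
18.0 [ 0.549  0.441 -0.29   1.725 -0.195  1.201 -2.487] [ 0.535 -0.137  0.197] [-0.3 -0.2 -0.4]
flange 4427 slopes [-0.0178  0.0393  0.0807] centre ((0.5174697041511536, -0.09645482152700424), 0.04214891791343689)
bar 1691 ((0.5547205209732056, -0.2344086617231369), (0.04788035526871681, 0.013086788356304169), 14.513479232788086)
skirt 2911 ((0.554893434047699, -0.23289109766483307), 0.04980618134140968)
```

View pics/w5.png

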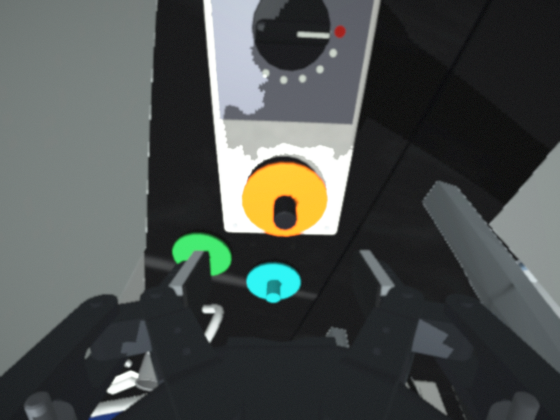

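The wrist view shows the cover seated in the well (285,197), with only the collar wall visible behind it, and the knob pointer at home by the red mark (325,34). Next I check the level against the housing plane in the same image and plan the knob grasp.

```bash
cat > kn.py <<'E'
from pl import *; from s6 import C,sim2,nrow
q=np.array(get_obs()["joint_pos"]); K=np.array([.5547,-.2344]); C=C[~((np.linalg.norm(C[:,:2]-[.54,-.16],axis=1)<.2)&(C[:,2]<.2))]
def KR(az,phi=0,psi=0):
    z=np.array([np.cos(np.radians(az)),np.sin(np.radians(az)),0]); y=np.array([0,0,-1.]); R=np.stack([np.cross(y,z),y,z],1)
    return Ro.from_rotvec(np.radians(phi)*np.array([-np.sin(np.radians(psi)),np.cos(np.radians(psi)),0])).as_matrix()@R
if __name__=="__main__":
    a=shot("wrist"); rc,P=cloud("wrist",a[1],np.ones((420,560),bool),a[2]); k=(abs(P[:,2]-.055)<.008)&(np.linalg.norm(P[:,:2]-[.537,-.16],axis=1)<.1); G=P[k]; print("house slopes",k.sum(),np.round(np.linalg.lstsq(np.c_[G[:,:2]-G[:,:2].mean(0),np.ones(len(G))],G[:,2],rcond=None)[0],4))
    T=np.array(get_obs()["tool_rot"]); print("jaw az now",np.degrees(np.arctan2(T[1,2],T[0,2])))
    for az,mid in ((104.5,60),(284.5,None)):
      for ph,ps in ((0,0),(12,-90)):
        x=q; W=[([.545,-.2,.24],KR(az,ph,ps))] if mid else [([.545,-.2,.24],KR(100,ph,ps)),([.545,-.2,.24],KR(195,ph,ps)),([.545,-.2,.24],KR(284.5,ph,ps))]
        W+=[([*K,.12],KR(az,ph,ps)),([*K,.068],KR(az,ph,ps)),([*K,.068],KR(az-40,ph,ps-40)),([*K,.068],KR(az-78,ph,ps-78))]
        print("az",az,ph)
        for p,R in W:
            p=np.array(p); n=nrow(x,p,R); x,o=sim2(x,[(p,R)]*n,.001,3); print(n,np.round(x,2),np.abs(fkT(x)[0]-p).max().round(3),np.round(np.min([clear(k,C) for k in o],0),3))
E
python3 kn.py
```

```text
house slopes 23027 [ 0.0037 -0.0151  0.056 ]
jaw az now -163.0782437613534
az 104.5 0
11 [-0.26  0.82  1.29  2.01 -1.04  1.15 -2.66] 0.118 [-0.053 -0.032  0.03 ]
3 [-0.12  0.84  1.29  2.15 -1.04  1.02 -2.66] 0.252 [-0.049 -0.029  0.055]
6 [-0.13  0.83  1.29  2.19 -1.04  0.99 -2.66] 0.267 [-0.055 -0.03   0.049]
6 [ 0.38  0.68  1.29  2.44 -1.04  0.81 -2.66] 0.528 [-0.054 -0.017  0.073]
11 [ 1.07  0.69  1.29  2.45 -1.04  0.8  -2.66] 0.755 [0.032 0.112 0.277]
az 104.5 12
11 [-0.18  0.88  1.29  1.95 -1.04  1.39 -2.66] 0.127 [-0.054 -0.024  0.028]
3 [-0.06  0.93  1.29  2.08 -1.04  1.28 -2.66] 0.24 [-0.049 -0.001  0.091]
6 [-0.08  0.92  1.29  2.11 -1.04  1.26 -2.66] 0.248 [-0.035  0.     0.082]
6 [ 0.4   0.75  1.29  2.42 -1.04  1.05 -2.66] 0.49 [-0.053 -0.003  0.096]
10 [ 1.06  0.74  1.29  2.45 -1.04  1.03 -2.66] 0.687 [0.014 0.1   0.281]
az 284.5 0
12 [-0.21  0.8   1.29  2.07 -1.04  1.11 -2.66] 0.164 [-0.053 -0.037  0.03 ]
10 [-0.52  0.57  1.14  1.76 -0.56  1.18 -2.1 ] 0.0 [-0.039 -0.038  0.038]
11 [-0.3   0.4   0.76  1.77 -0.3   1.1  -0.76] 0.0 [ 0.078 -0.008  0.042]
3 [-0.16  0.57  0.66  1.83 -0.44  0.9  -0.61] 0.0 [ 0.034 -0.015  0.062]
2 [-0.12  0.63  0.62  1.86 -0.49  0.81 -0.57] 0.0 [ 0.001 -0.022  0.062]
5 [-0.23  0.7   0.78  1.85 -0.64  0.86 -1.14] 0.0 [-0.023 -0.035  0.061]
5 [-0.32  0.78  0.93  1.85 -0.79  0.93 -1.69] 0.0 [-0.047 -0.035  0.04 ]
az 284.5 12
12 [-0.12  0.88  1.29  2.01 -1.04  1.36 -2.66] 0.171 [-0.052 -0.023  0.028]
10 [-0.37  0.62  1.12  1.7  -0.73  1.37 -1.94] 0.0 [-0.052 -0.035  0.038]
11 [-0.18  0.46  0.76  1.71 -0.51  1.25 -0.57] 0.0 [0.036 0.001 0.041]
3 [-0.05  0.63  0.67  1.75 -0.64  1.09 -0.41] 0.0 [0.008 0.006 0.062]
2 [-0.02  0.69  0.63  1.78 -0.69  1.01 -0.36] 0.0 [-0.022 -0.004  0.062]
5 [-0.13  0.68  0.76  1.89 -0.89  0.9  -0.88] 0.0 [-0.022 -0.016  0.067]
5 [-0.28  0.7   0.91  1.98 -1.04  0.8  -1.44] 0.0 [-0.021 -0.034  0.061]
```

```bash
cat > kn2.py <<'E'
from kn import *
a=shot("wrist"); rc,P=cloud("wrist",a[1],np.ones((420,560),bool),a[2]); hsv=cv2.cvtColor(a[0],cv2.COLOR_RGB2HSV); m=(hsv[...,0]<24)&(hsv[...,1]>110)&(hsv[...,2]>140)
r=np.linalg.norm(P[:,:2]-[.5182,-.0965],axis=1); k=m[rc[:,0],rc[:,1]]&(r<.034)&(P[:,2]<.088); G=P[k]; print("inner flange slopes",k.sum(),np.round(np.linalg.lstsq(np.c_[G[:,:2]-G[:,:2].mean(0),np.ones(len(G))],G[:,2],rcond=None)[0],4))
for ph,ps in ((0,0),(12,-90),(15,-120)):
    x=q; W=[([.545,-.2,.24],KR(284.5,ph,ps)),([*K,.12],KR(284.5,ph,ps)),([*K,.068],KR(284.5,ph,ps)),([*K,.068],KR(284.5-40,ph,ps-40)),([*K,.068],KR(284.5-78,ph,ps-78))]
    print(ph,ps); pl([(np.array(a),b) for a,b in W[:3]])
    for p,R in W:
        p=np.array(p); n=nrow(x,p,R); x,o=sim2(x,[(p,R)]*n,.001,3); print(n,np.round(x,2),np.abs(fkT(x)[0]-p).max().round(3),np.round(np.min([clear(k,C) for k in o],0),3))
E
python3 kn2.py
```

```text
inner flange slopes 2649 [0.     0.002  0.0804]
0 0
shift [-1.14 -1.71  0.16] turn [  2.62 -14.43   2.92]
shift [-0.02  3.    0.89] turn [0. 0. 0.]
shift [0.  1.3 0. ] turn [0. 0. 0.]
11 [ 0.71  0.32 -0.52  1.77  0.17  1.1  -1.18] 0.0 [0.102 0.027 0.028]
3 [ 0.7   0.48 -0.46  1.83  0.27  0.89 -1.21] 0.0 [0.099 0.063 0.063]
2 [ 0.68  0.55 -0.44  1.86  0.32  0.8  -1.24] 0.0 [0.078 0.067 0.063]
5 [ 0.55  0.53 -0.27  1.86  0.2   0.77 -1.84] 0.0 [0.072 0.054 0.061]
5 [ 0.42  0.52 -0.11  1.86  0.08  0.76 -2.41] 0.0 [0.067 0.041 0.04 ]
12 -90
shift [-1.14 -1.71  0.16] turn [  0.71 -14.68   1.83]
shift [0.13 2.76 1.48] turn [0. 0. 0.]
shift [0.07 1.27 0.26] turn [0. 0. 0.]
11 [ 0.82  0.38 -0.56  1.71 -0.01  1.17 -1.02] 0.0 [0.104 0.035 0.03 ]
3 [ 0.82  0.54 -0.51  1.76  0.07  0.97 -1.  ] 0.0 [0.096 0.063 0.063]
2 [ 0.8   0.61 -0.49  1.79  0.1   0.88 -1.01] 0.0 [0.078 0.063 0.063]
5 [ 0.71  0.53 -0.34  1.9  -0.05  0.68 -1.56] 0.0 [0.08  0.071 0.067]
5 [ 0.49  0.46 -0.12  1.99 -0.13  0.52 -2.18] 0.0 [0.089 0.048 0.061]
15 -120
shift [-1.14 -1.71  0.16] turn [ -0.12 -14.86   2.93]
shift [0.51 2.74 1.43] turn [0. 0. 0.]
shift [0.24 1.26 0.24] turn [0. 0. 0.]
11 [ 0.88  0.32 -0.57  1.8  -0.1   1.03 -0.92] 0.0 [0.106 0.039 0.032]
3 [ 0.87  0.5  -0.52  1.85 -0.03  0.82 -0.89] 0.0 [0.113 0.088 0.077]
2 [ 0.85  0.57 -0.5   1.88  0.    0.73 -0.89] 0.0 [0.094 0.07  0.082]
5 [ 0.66  0.47 -0.29  2.   -0.11  0.49 -1.51] 0.0 [0.096 0.055 0.086]
5 [ 0.28  0.44  0.08  2.06 -0.11  0.38 -2.24] 0.0 [0.085 0.007 0.066]
```

The cover is level (slopes 0.000 and 0.002) and its flange top is at 0.0804 against 0.080 nominal. On to the knob, tool vertical.

```bash
python3 -m inch '[[[-0.3,-0.6,0],[0.26,-1.4,0.3],85],[[-0.6,-1.2,0.1],[0.5,-2.8,0.6],85],[[-1.1,-1.7,0.16],[0.8,-4.2,0.9],85],[[-1.14,-1.71,0.16],[1,-5.6,1.1],85],[[-1.14,-1.71,0.16],[1.3,-7,1.4],85],[[-1.14,-1.71,0.16],[1.5,-8.4,1.7],85],[[-1.14,-1.71,0.16],[1.8,-9.8,2],85],[[-1.14,-1.71,0.16],[2.1,-11.2,2.3],85],[[-1.14,-1.71,0.16],[2.3,-12.6,2.6],85],[[-1.14,-1.71,0.16],[2.55,-14,2.83],85]]' | grep -E "force"
python3 - <<'E'
from kn import *
log(); R=KR(284.5); pl([(np.array([*K,.13]),R),(np.array([*K,.068]),R)])
E
```

```text
ft_force: [0.2, -0.9, 0.7]
19.15 [ 0.687  0.365 -0.528  1.721  0.195  1.126 -1.274] [ 0.545 -0.199  0.239] [ 0.2 -0.9  0.7]
shift [-0.11  2.71  0.95] turn [ 0.11 -0.54  0.13]
shift [0.   1.55 0.  ] turn [0. 0. 0.]
```

```bash
python3 -m inch '[[[0,0.8,0.4],[0.1,-0.5,0.1],60],[[-0.1,1.8,0.95],[0.11,-0.54,0.13],60],[[-0.11,2.71,0.95],[0.11,-0.54,0.13],60],[[-0.11,2.71,0.95],[0.11,-0.54,0.13],60],[[-0.11,2.71,0.95],[0.11,-0.54,0.13],60]]' | grep -E "force"
python3 - <<'E'
from kn import *
log(); a=shot("wrist"); rc,P=cloud("wrist",a[1],np.ones((420,560),bool),a[2]); n=np.linalg.norm(P[:,:2]-K,axis=1)<.045
b=P[n&(P[:,2]>.09)&(P[:,2]<.104)]; print("bar",len(b),np.round(np.median(b[:,2]),4),cv2.minAreaRect(b[:,:2].astype(np.float32)) if len(b) else 0)
R=KR(284.5); pl([(np.array([*K,.068]),R)])
E
```

```text
ft_force: [0.6, 0.8, -0.1]
19.65 [ 0.693  0.503 -0.489  1.789  0.287  0.921 -1.245] [ 0.555 -0.235  0.131] [ 0.6  0.8 -0.1]
bar 1357 0.0969 ((0.5549952983856201, -0.23405992984771729), (0.047646310180425644, 0.012586726807057858), 14.363995552062988)
shift [ 0.04  1.62 -0.03] turn [-0.01 -0.06 -0.03]
```

```bash
python3 -m inch '[[[0.02,0.5,0],[0,0,0],55],[[0.04,1,0],[0,0,0],55],[[0.04,1.4,0],[0,0,0],55],[[0.04,1.58,0],[0,0,0],55],[[0.04,1.58,0],[0,0,0],55]]' 90 | grep -E "pos|force"
python3 -m inch '[[[0.04,0,0],[0,0,0],0],[[0,0,0],[0,0,0],0],[[0,0,0],[0,0,0],0],[[0,0,0],[0,0,0],0],[[0,0,0],[0,0,0],0],[[0,0,0],[0,0,0],0],[[0,0,0],[0,0,0],0]]' 90 | grep -E "pos|force|width|rot"; python3 -c "
from h import *
o=get_obs(); print(np.round(o['torque'],3)); T=np.array(o['tool_rot']); print(np.degrees(np.arctan2(T[1,2],T[0,2])))"
```

```text
eef_pos: [0.5543, -0.2364, 0.069]
ft_force: [0.7, 0.8, -0.4]
eef_pos: [0.5535, -0.233, 0.0703]
tool_rot: [[-0.97, -0.0, 0.244], [-0.244, 0.002, -0.97], [-0.0, -1.0, -0.002]]
ft_force: [-5.3, 7.1, 7.5]
gripper_width: 0.0114
[ 1.472  1.122 -0.002]
-75.86194698154989
```

```bash
cat > tq.py <<'E'
from h import *
o=get_obs(); T=np.array(o['tool_rot']); az=np.degrees(np.arctan2(T[1,2],T[0,2])); print("clock",o["clock"],"turned",round(-75.86-az,2),"Mz",np.round(o['torque'],3)[2],"F",np.round(o['ft_force'],1),"pos",np.round(o["eef_pos"],4),"w",round(o["gripper_width"],4),"q7",round(o["joint_pos"][6],2))
E
python3 -m inch '[[[0,0,0],[0,0.7,0],0],[[0,0,0],[0,1.4,0],0],[[0,0,0],[0,2,0],0],[[0,0,0],[0,2,0],0]]' >/dev/null; python3 tq.py
python3 -m inch '[[[0,0,0],[0,0.7,0],0],[[0,0,0],[0,1.4,0],0],[[0,0,0],[0,2,0],0],[[0,0,0],[0,2,0],0]]' >/dev/null; python3 tq.py
python3 -m inch '[[[0,0,0],[0,0.7,0],0],[[0,0,0],[0,1.4,0],0],[[0,0,0],[0,2,0],0],[[0,0,0],[0,2,0],0]]' >/dev/null; python3 tq.py
```

```text
clock 21.3 turned 12.03 Mz 0.058 F [-5.9  7.8  9.1] pos [ 0.5533 -0.2325  0.0703] w 0.0112 q7 -1.46
clock 21.7 turned 23.99 Mz 0.094 F [-6.1  7.9  8.7] pos [ 0.5534 -0.232   0.0703] w 0.011 q7 -1.64
clock 22.1 turned 35.96 Mz 0.164 F [-4.6  8.7  9. ] pos [ 0.5535 -0.2316  0.0702] w 0.0118 q7 -1.81
```

```bash
python3 -m inch '[[[0,0,0],[0,0.7,0],0],[[0,0,0],[0,1.4,0],0],[[0,0,0],[0,2,0],0],[[0,0,0],[0,2,0],0]]' >/dev/null; python3 tq.py
python3 -m inch '[[[0,0,0],[0,0.7,0],0],[[0,0,0],[0,1.4,0],0],[[0,0,0],[0,2,0],0],[[0,0,0],[0,2,0],0]]' >/dev/null; python3 tq.py
python3 -m inch '[[[0,0,0],[0,0.5,0],0],[[0,0,0],[0,1,0],0],[[0,0,0],[0,1,0],0]]' >/dev/null; python3 tq.py
python3 -m inch '[[[0,0,0],[0,0.5,0],0],[[0,0,0],[0,0.8,0],0],[[0,0,0],[0,0.8,0],0]]' >/dev/null; python3 tq.py
```

```text
clock 22.5 turned 47.92 Mz 0.173 F [-5.6 10.3  8.8] pos [ 0.5537 -0.2311  0.0703] w 0.0114 q7 -1.99
clock 22.9 turned 59.9 Mz 0.251 F [-4.8  9.9  8.5] pos [ 0.554  -0.2308  0.0703] w 0.0113 q7 -2.16
clock 23.2 turned 65.88 Mz 0.213 F [-4.   9.7  8.9] pos [ 0.5542 -0.2306  0.0703] w 0.0115 q7 -2.25
clock 23.5 turned 70.65 Mz 0.181 F [-3.6 11.1  7.5] pos [ 0.5544 -0.2305  0.0703] w 0.011 q7 -2.32
```

```bash
python3 -m inch '[[[0,0,0],[0,0.2,0],0],[[0,0,0],[0,0.2,0],0],[[0,0,0],[0,0.2,0],0]]' >/dev/null; python3 tq.py; python3 tq.py
python3 - <<'E'
from h import *
a=shot("wrist"); b=shot("top"); M=b[2]
c,r=proj("top",[[.5547,-.2344,.07]],M)[0][::-1]; c=int(c);r=int(r)
t=cv2.resize(b[0][max(r-40,0):r+40,c-50:c+50],(500,400),interpolation=cv2.INTER_CUBIC)
w=cv2.resize(a[0],(533,400)); cv2.imwrite("pics/k1.png",cv2.resize(np.hstack([w,t]),(800,310))[:,:,::-1])
E
python3 tq.py
```

```text
clock 23.8 turned 71.81 Mz 0.302 F [-3.6  9.6  8.4] pos [ 0.5544 -0.2305  0.0703] w 0.0118 q7 -2.34
clock 23.8 turned 71.81 Mz 0.302 F [-3.6  9.6  8.4] pos [ 0.5544 -0.2305  0.0703] w 0.0118 q7 -2.34
clock 23.9 turned 71.81 Mz 0.259 F [-4.2 10.8  8.2] pos [ 0.5544 -0.2304  0.0703] w 0.0116 q7 -2.34
```

View pics/k1.png

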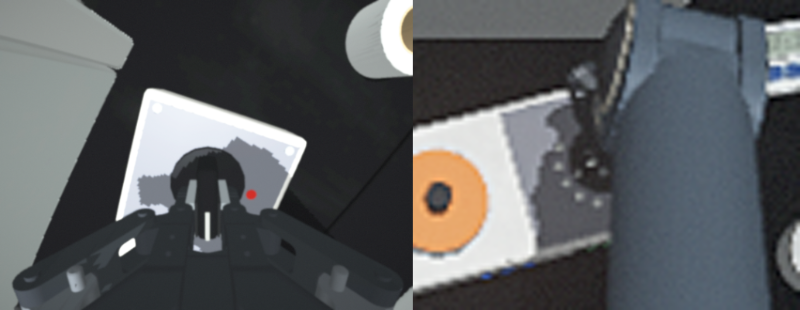

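The left half shows the knob gripped, its white pointer (207,225) on the jaw midline and the red home mark at (251,195). The right half shows the cover still on the well (440,198). The turn is 71.8° and the torque is about 0.28 N m, which matches the third stop. I hold briefly, confirm and hand in.

```bash
python3 -m inch '[[[0,0,0],[0,0,0],0],[[0,0,0],[0,0,0],0],[[0,0,0],[0,0,0],0]]' >/dev/null; python3 tq.py; python3 -c "
from h import *
print(arm.sign_off())"
```

```text
clock 24.2 turned 71.81 Mz 0.286 F [-3.9 11.   7.7] pos [ 0.5544 -0.2305  0.0703] w 0.0115 q7 -2.34
the job is handed in; nothing more can be done
None
```

The dark reading is set up and handed in at 24.2 s. The orange cover is seated in the well and released, and the arm is still gripping the filter knob at the third stop.

- **Cover:** it came down onto the rim at the predicted height (TCP z 0.0861) and met firm contact of about 16 N. After release the flange was level, with slopes of 0.000 and 0.002, and its top was at 0.0804 against 0.080 nominal.
- **Knob:** I turned it clockwise in one grasp by 71.8°; the third stop is at 72°. The holding torque is 0.286 N m, against about 0.28 expected there. Torque through the turn mostly followed the spring and detents, and the pointer stayed on the jaw midline with no sign of slip.

**Checks that disagreed:**
- **Low torque reading:** at 70.7° it was 0.18 N m against about 0.25 expected, but it was back to normal at the stop.
- **Well and knob position:** the top and wrist cameras differed by about 6 mm on where the well and the knob are. I trusted the wrist camera, and the fit confirmed it.
- **First flange slope:** the first reading after release was about 2°, because the side wall of the flange was included. Measured on the inner flange only, it is level.

**Contact on the way:** the hand once pressed something, probably the cabinet, with about 14 N. I backed off at once, and it stayed below the 40 N limit. I did not measure the bystanders again at the end.

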